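# Tidy the model-painting bench

## Task

Clear the cutting mat after a painting session: stand the two dropper bottles upright in the two-bay wooden tray, one in each bay, and stand the paint jar upright in the square wooden tray. Lay the large white mixing tile flat on the sloping shelf, square to it and with a short end against the backstop at the bottom, and lay the small tile flat on top of the large one in the same way, centred side to side and its short end against the backstop too. Leave the roll of tape and the blue-capped thinner bottle where they are.

Things in the scene. Friction and masses are not known exactly. Their poses are not given: they have to be found in the camera images.
- large_tile_center (a point): Large flat white glazed tile, 100 (its x) x 60 (its y) x 8 mm thick, 110 g, lying flat on the 2 mm thick cutting mat. This point is its centre, half-way through its thickness; z is normal to its face. Its three round grey wells are only painted marks.
- small_tile_center (a point): Small flat white glazed tile, 70 (its x) x 40 (its y) x 8 mm thick, 50 g, lying flat on the 2 mm thick cutting mat. This point is its centre, half-way through its thickness; z is normal to its face. Its three grey wells are only painted marks.
- bottle_a_center (a point): White dropper bottle standing upright on the mat: round body of diameter 27 mm up to 60 mm, then a narrow black nozzle to a total height of 90 mm; 25 to 50 g. The two dropper bottles are alike. This point is its centre on the axis, 45 mm above its base; z is up its axis.
- bottle_b_center (a point): White dropper bottle standing upright on the mat: round body of diameter 27 mm up to 60 mm, then a narrow black nozzle to a total height of 90 mm; 25 to 50 g. The two dropper bottles are alike. This point is its centre on the axis, 45 mm above its base; z is up its axis.
- jar_center (a point): Squat glass paint jar with a metal lid, standing upright on the mat: a cylinder of diameter 46 mm, 60 mm high, 60 to 130 g. This point is its centre, 30 mm above its base; z is up its axis.
- sloping_shelf: Fixed wooden shelf board, 125 mm long (x) by 150 mm wide (y), sloping 20 degrees, with an 8 mm thick backstop 20 mm high along its lower edge, the edge towards the robot (yaw up to 0.3 rad). Origin: on the board's surface at the backstop's inner face, mid-width, 32 mm above the table. x points up the slope (upper end at 75 mm), z out of the board. Tiles do not slide down it by themselves.
- bottle_tray: Fixed open wooden tray with two square bays, 115 (its x) x 60 (its y) x 20 mm high outside, standing on the 2 mm thick mat. Walls, divider and floor are 5 mm thick, so each bay is 50 x 50 mm inside; the bay centres lie 27.5 mm either way along x from the middle. Origin: centre of its underside; z up.
- jar_tray: Fixed open square wooden tray, 90 x 90 x 12 mm high outside, standing on the 2 mm thick mat; walls and floor 5 mm thick, 80 x 80 mm inside. Origin: centre of its underside; z up.
- tape_roll: Bystander: a yellow roll of tape lying flat, outer diameter 68 mm, 20 mm high. Origin: centre of its underside. Leave it.
- thinner: Bystander: a clear thinner bottle with a blue cap, diameter 54 mm, 100 mm high, standing. Origin: centre of its underside. Leave it.

How it is judged:
At the end, for the whole second after the job is handed in: Bottles upright (0.1 rad) on the tray's floor, one per bay; jar upright in the square tray. Tiles flat on the shelf, small on large, square within 0.2 rad, ends within 10 mm of the backstop, large within 35 mm of mid-shelf, small within 15 mm of large's mid-line; at rest; bystanders within 30 mm (x of large_tile_center in the frame of sloping_shelf between 0.045 and 0.06 m and y of large_tile_center in the frame of sloping_shelf between -0.035 and 0.035 m and z of large_tile_center in the frame of sloping_shelf between 0.0005 and 0.0075 m and angle between the z axis of each of large_tile_center, small_tile_center and the z axis of sloping_shelf, either way round below 0.1 rad and angle between the x axis of each of large_tile_center, small_tile_center and the x axis of sloping_shelf, either way round below 0.2 rad and x of small_tile_center in the frame of sloping_shelf between 0.03 and 0.045 m and y of small_tile_center in the frame of sloping_shelf between -0.035 and 0.035 m and z of small_tile_center in the frame of sloping_shelf between 0.0085 and 0.0155 m and y of small_tile_center in the frame of large_tile_center between -0.015 and 0.015 m and x of bottle_a_center in the frame of bottle_tray between -0.045 and 0.045 m and y of bottle_a_center in the frame of bottle_tray between -0.016 and 0.016 m and z of bottle_a_center in the frame of bottle_tray between 0.044 and 0.056 m and angle between each of bottle_a_center, bottle_b_center, jar_center's own z axis and vertical below 0.1 rad and x of bottle_b_center in the frame of bottle_tray between -0.045 and 0.045 m and y of bottle_b_center in the frame of bottle_tray between -0.016 and 0.016 m and z of bottle_b_center in the frame of bottle_tray between 0.044 and 0.056 m and ((x of bottle_a_center in the frame of bottle_tray above 0.01 m and x of bottle_b_center in the frame of bottle_tray below -0.01 m) or (x of bottle_a_center in the frame of bottle_tray below -0.01 m and x of bottle_b_center in the frame of bottle_tray above 0.01 m)) and x of jar_center in the frame of jar_tray between -0.02 and 0.02 m and y of jar_center in the frame of jar_tray between -0.02 and 0.02 m and z of jar_center in the frame of jar_tray between 0.029 and 0.041 m and linear speed of each of large_tile, small_tile, bottle_a, bottle_b, jar below 0.02 m/s); the robot touches nothing.
It fails at once if the tape roll or the thinner bottle is moved by more than 30 mm or knocked over (distance of any of tape_roll, thinner from where it was at the start of the episode above 0.03 m or angle between thinner's own z axis and vertical above 0.5 rad).
It also fails if it takes over 112 s, if anything falls off the work surface, if the arm or the gripper's body presses on something with over 40 N, if the wrist force passes 120 N, or if a joint passes its speed limit or range.

## Robot

A 6-joint arm with a two-finger parallel gripper is mounted at the origin on the work surface. World frame = base frame: x ahead of the robot, y to its left, z up, the work surface at z = 0. Lengths are in m, angles in rad, forces in N, time in s.
With the tool pointing down it reaches from about 0.225 to 0.875 m from the base axis. Payload 3.4 kg.
Tool frame: the origin (TCP) lies between the finger pads; the fingertips stand 11 mm ahead of it and the grasp point (between the pads) lies 8 mm behind it (tips_ahead is the distance from the TCP to the fingertips, in m); z points along the fingers, x is the direction in which the jaws open and shut, and the axes are right-handed (so a half turn about z gives the same grasp; the last joint's range is limited). The gripper opens to 85 mm and grips with 20 to 120 N. Pads are 22 mm wide; open, the fingers measure 114 mm over their backs; the gripper's body (76 mm by 85 mm) begins 54 mm behind the grasp point. The pads swing forward as they close: fully open they stand 13 mm farther back than shut.
Start: joints at [1.07, 0.276, 1.505, -0, 1.361, -0.121], TCP at [0.213, 0.534, 0.242] pointing down, gripper open.
Joint ranges: [-2.89, 2.89], [-0.75, 2.08], [0.22, 2.7], [-1.18, 4.32], [0.11, 2.71], [-2.7, 2.7]. Speed limits (rad/s): [2.57, 2.57, 3.14, 3.14, 3.14, 3.14].

## Interface

Orientations are given as a unit quaternion [w, x, y, z].
In Python, from rig import get_state, get_image, sign_off, masks_of, tips_ahead gives the robot as it stands.
- The arm moves only by the tool play_rows, never from a script. Its argument "series" is a list of rows, each an object of numbers: "fingers": the closure, from -1 (fully open) to 1 (shut); "dx", "dy", "dz": the shift along the world's x, y, z in mm; "turn": the turn about the world's z in rad. A call has 1 to 20 rows; each row shifts and turns the pose as measured when the row begins; what a row does not reach is not made up. A row lasts 1/12 s, in which the tool goes at most 41.7 mm and 7.16 degrees, less where a joint would pass 70% of its speed; a pose out of reach is approached as far as the arm can. A call with a gripper value outside its range is refused whole. The fingers move at their own pace and stop on an object; "squeeze" is the grip in N (left out, the last holds). Time passes only in rows, so rows that do not move let the fingers close. It gives the time, the measured TCP pose, the force and the opening at its end, in the units of the state.
- get_state(): the state, without advancing time (a new reading comes with each control period).
- get_image(name): name is "scene" or "top" or "wrist"; returns a dict with "pixels" (400x640x3 uint8, red, green, blue), "vfov" (degrees; the focal length in pixels is half the picture's height over the tangent of half this angle, whatever the lens; pixels are square), "cx", "cy" (the principal point, pixels), "dist" ([k1, k2, p1, p2, k3] as OpenCV has them; the pictures are not rectified), "rvec" (rotation vector, rad) and "tvec" (3), from world to camera coordinates, as OpenCV has them; the wrist camera has in their place "hand_eye" (4x4, takes a point from camera to tool coordinates, whose origin is the TCP and whose axes are the tool frame's). Camera axes: x right, y down, z forward; pixel columns grow to the right and rows downward; lengths in m; the calibration is good to about 2 mm. A picture is of the moment at which its call begins: read the wrist's pose just before it. There is no depth.
- sign_off(): hands the job in, once; it reports no verdict.
Trained networks look in a picture, given as the dict that the camera call returned (one of the last four; its "shot" number tells which), for a name from the list of things; names that differ only in an ending like _2 or _b are one class to them, and where a whole thing is asked for, a point or a joint stands for the part that bears it (a point fixed in the world has none). Each returns a list of dicts, best first, with "p" (0 to 1); they miss things now and then, are a little off and sometimes report something else, mostly with a low value. They report only what shows in the picture. A call takes as long as a camera call.
- masks_of(picture, label): "region" (400x640 bool, what is visible of it) and "xy" ([column, row] in pixels, amid what is visible of it).
The state is a dict: "clock": time; "qpos": joint angles; "qd": joint speeds; "effort": joint torques, N m; "position": TCP position; "ee_rot": TCP orientation; "contact_force": force on the tool from outside, world axes, zero at the start; "moment": the same for the moment, N m; "width": finger opening in m.
Only numpy, scipy, OpenCV 4.12 (cv2) and the standard library are available. Lean on these libraries where they do the work, as an engineer would, in place of code of your own. Each camera call takes 0.05 s, during which the arm holds its last target. There are 200 camera calls.

## Working session

There is one attempt and no reset: what is moved stays moved. The work goes in short steps, Python scripts to look and compute and a tool call to move; the robot and the scene stay as the last step left them, time stands still between calls to the robot, and variables do not carry over. Pictures are saved under pics/ and viewed, about 12 in all and at most 16, crops included, and the job is handed in when it is done.

Besides the shell and the picture viewer there is one more tool, called after ">>>" as name(argument=value, ...) on one line, values as JSON. play_rows: Moves the arm, as the interface text tells. Its arguments: {"type":"object","properties":{"series":{"type":"array"},"squeeze":{"type":"number"}},"required":["series"]}

```bash
mkdir -p pics; ls; cat > h.py <<'E'
import numpy as np, cv2
from scipy.spatial.transform import Rotation as R
from rig import *
def save(p,n): cv2.imwrite(f'pics/{n}.png',p['pixels'][:,:,::-1])
def cam(p,st=None):
    f=200/np.tan(np.radians(p['vfov'])/2)
    K=np.array([[f,0,p['cx']],[0,f,p['cy']],[0,0,1]]);d=np.array(p['dist'],float)
    if 'rvec' in p:
        Rm=cv2.Rodrigues(np.array(p['rvec'],float))[0];t=np.array(p['tvec'],float).ravel()
        return K,d,Rm.T,-Rm.T@t
    q=st['ee_rot'];Rt=R.from_quat([q[1],q[2],q[3],q[0]]).as_matrix();H=np.array(p['hand_eye'])
    return K,d,Rt@H[:3,:3],Rt@H[:3,3]+np.array(st['position'])
def ray(p,uv,z,st=None):
    K,d,A,o=cam(p,st)
    x=cv2.undistortPoints(np.array(uv,float).reshape(-1,1,2),K,d).reshape(-1,2)
    v=np.c_[x,np.ones(len(x))]@A.T
    return o+v*((z-o[2])/v[:,2])[:,None]
def proj(p,X,st=None):
    K,d,A,o=cam(p,st);t=-A.T@o
    return cv2.projectPoints(np.array(X,float).reshape(-1,1,3),cv2.Rodrigues(A.T)[0],t,K,d)[0].reshape(-1,2)
E
python3 - <<'E'
from h import *
s=get_state();print(s)
for n in('top','scene'):
    p=get_image(n);save(p,n+'0')
    print(n,cam(p)[3], p['vfov'])
    for l in ['large_tile_center','small_tile_center','bottle_a_center','jar_center','sloping_shelf','bottle_tray','jar_tray','tape_roll','thinner']:
        for m in masks_of(p,l):
            if m['p']<.2: continue
            c=cv2.minAreaRect(np.argwhere(m['region'])[:,::-1].astype(np.float32))
            print(l,round(m['p'],2),np.round(m['xy']),m['region'].sum(),np.round(ray(p,m['xy'],0.01)[0],3),np.round(cv2.boxPoints(c)).tolist())
E
```

```text
pics
{'clock': 0.0, 'qpos': array([ 1.07001385e+00,  2.76582183e-01,  1.50613537e+00, -2.31807995e-05,
        1.36071379e+00, -1.21004333e-01]), 'qd': array([ 1.43782763e-03,  3.77158909e-04, -6.97687147e-05, -8.69117954e-04,
       -1.54221185e-03,  1.07239623e-03]), 'effort': array([ 2.40954156e-03, -4.16778696e+01, -2.45811260e+01,  1.45387794e-04,
        1.08279721e-02,  3.12657949e-05]), 'position': array([0.2129256 , 0.53356677, 0.24144612]), 'ee_rot': array([ 4.30127993e-04,  8.27861329e-01,  5.60932059e-01, -8.12596558e-04]), 'contact_force': array([ 0.23685138, -0.21094296,  0.33413709]), 'moment': array([-0.00696047, -0.01153861,  0.02364303]), 'width': 0.08543925374369236}
top [ 0.50371547 -0.01402688  1.00534866] 53.45999145587812
small_tile_center 0.72 [323. 258.] 461 [0.443 0.003 0.01 ] [[313.0, 271.0], [318.0, 243.0], [335.0, 246.0], [329.0, 275.0]]
small_tile_center 0.5 [192. 265.] 913 [0.426 0.338 0.01 ] [[175.0, 249.0], [198.0, 244.0], [205.0, 283.0], [182.0, 287.0]]
bottle_a_center 0.67 [251. 270.] 131 [0.413 0.185 0.01 ] [[242.0, 268.0], [255.0, 261.0], [260.0, 
[... 1671 characters left out ...]
g_shelf 0.35 [404. 142.] 494 [0.435 0.327 0.01 ] [[390.0, 135.0], [401.0, 121.0], [427.0, 143.0], [416.0, 156.0]]
bottle_tray 0.93 [192. 263.] 1533 [ 0.624 -0.298  0.01 ] [[168.0, 249.0], [197.0, 234.0], [220.0, 278.0], [192.0, 293.0]]
jar_tray 0.63 [420. 187.] 1021 [0.607 0.274 0.01 ] [[397.0, 182.0], [418.0, 161.0], [447.0, 190.0], [426.0, 211.0]]
tape_roll 0.96 [416. 250.] 587 [0.768 0.167 0.01 ] [[394.0, 266.0], [400.0, 237.0], [431.0, 244.0], [425.0, 273.0]]
tape_roll 0.32 [353. 144.] 224 [0.39  0.187 0.01 ] [[351.0, 128.0], [360.0, 128.0], [360.0, 155.0], [351.0, 155.0]]
thinner 0.92 [278. 288.] 951 [ 0.748 -0.142  0.01 ] [[266.0, 264.0], [294.0, 264.0], [294.0, 305.0], [266.0, 305.0]]
```

```bash
python3 - <<'E'
import cv2
a=cv2.imread('pics/top0.png');cv2.imwrite('pics/topc.png',cv2.resize(a[90:310,140:500],(800,489),interpolation=cv2.INTER_CUBIC))
E
```

```text
(no output)
```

View pics/topc.png

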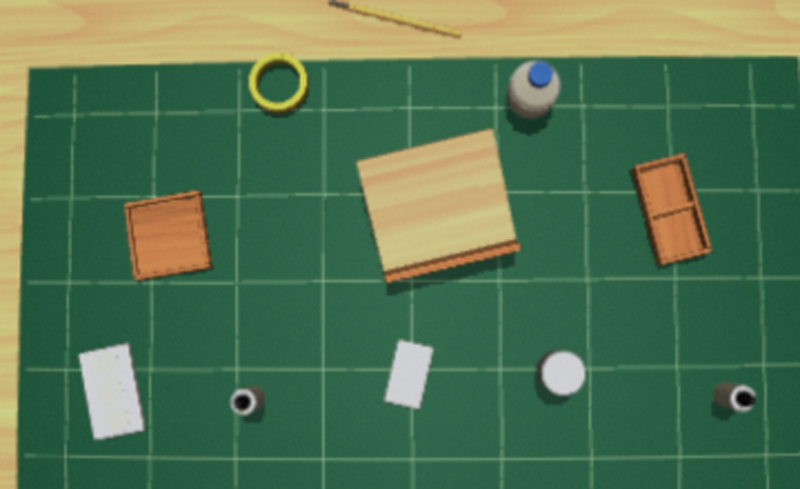

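View pics/scene0.png

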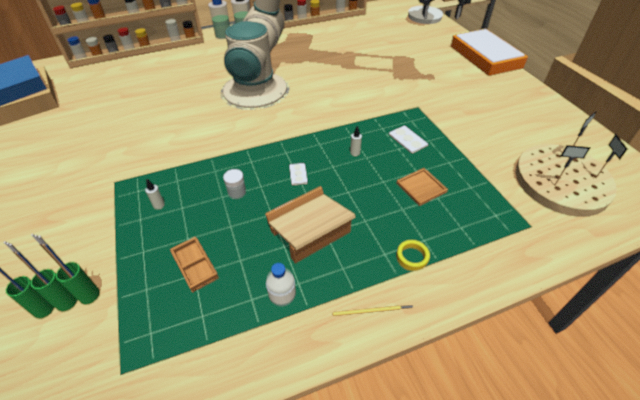

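Top view: all objects are visible and upright. The large tile is at left (192,265) px, bottles at (250,271) and (474,269), the small tile at (323,258) and the jar at (390,258). Next I fit known models to the silhouettes.

```bash
cat >> h.py <<'E'
from scipy.optimize import minimize
def box(x0,x1,y0,y1,z0,z1): return np.array([[x,y,z] for x in(x0,x1) for y in(y0,y1) for z in(z0,z1)],float)
def cyl(r,z0,z1): a=np.linspace(0,2*np.pi,24,endpoint=False);return np.concatenate([np.c_[r*np.cos(a),r*np.sin(a),0*a+z] for z in(z0,z1)])
t=np.radians(20);RS=np.array([[np.cos(t),0,-np.sin(t)],[0,1,0],[np.sin(t),0,np.cos(t)]])
shelf=[box(0,.125,-.075,.075,0,0)@RS.T+[0,0,.032],box(-.008,0,-.075,.075,0,.02)@RS.T+[0,0,.032]]
M=dict(large_tile=[box(-.05,.05,-.03,.03,.002,.010)],small_tile=[box(-.035,.035,-.02,.02,.002,.010)],
 bottle=[cyl(.0135,.002,.062),cyl(.006,.062,.092)],jar=[cyl(.023,.002,.062)],shelf=shelf,
 bottle_tray=[box(-.0575,.0575,-.03,.03,.002,.022)],jar_tray=[box(-.045,.045,-.045,.045,.002,.014)],
 tape_roll=[cyl(.034,.002,.022)],thinner=[cyl(.027,.002,.07)])
def place(V,q): c,s=np.cos(q[2]),np.sin(q[2]);return V@np.array([[c,-s,0],[s,c,0],[0,0,1]]).T+[q[0],q[1],0]
def render(p,parts,q,st=None,S=4):
    im=np.zeros((400*S,640*S),np.uint8)
    for V in parts:
        h=cv2.convexHull(((proj(p,place(V,q),st)+.5)*S-.5).astype(np.float32))
        cv2.fillConvexPoly(im,np.round(h*16).astype(np.int32),255,shift=4)
    return cv2.resize(im,(640,400),interpolation=cv2.INTER_AREA)/255.
def fit(views,parts,q0,yaw=True):
    def cost(q):
        q=q if yaw else [*q,0]
        return sum(np.abs(render(p,parts,q,st)-m).sum()/m.sum() for p,m,st in views)
    q0=np.array(q0,float) if yaw else np.array(q0[:2],float)
    d=np.array([.008,.008,.12])[:len(q0)]
    s=np.vstack([q0]+[q0+d*e for e in np.eye(len(q0))])
    r=minimize(cost,q0,method='Nelder-Mead',options=dict(initial_simplex=s,xatol=2e-4,fatol=1e-4,maxfev=120))
    return r.x,r.fun/len(views)
LAB=dict(large_tile='large_tile_center',small_tile='small_tile_center',bottle='bottle_a_center',jar='jar_center',shelf='sloping_shelf')
def find(p,labels,xy,z,st=None,tol=.05):
    c=[]
    for l in labels:
        for m in masks_of(p,l):
            e=np.linalg.norm(ray(p,m['xy'],z,st)[0][:2]-xy[:2])
            if e<tol: c.append((e,m['region']))
    return max(c,key=lambda a:a[1].sum())[1] if c else None
E
cat > est.py <<'E'
from h import *
P=[get_image(n) for n in('top','scene')]
G=[('large_tile',(.43,.335,.2),1,.006),('small_tile',(.443,.003,-.2),1,.006),('bottle',(.413,.19,0),0,.03),('bottle',(.417,-.36,0),0,.03),
('jar',(.44,-.158,0),0,.03),('shelf',(.58,-.02,.2),1,.05),('bottle_tray',(.62,-.29,.25),1,.01),('jar_tray',(.61,.27,.15),1,.01)]
al=list(LAB.values())+['bottle_tray','jar_tray']
for n,q,y,z in G:
    out=[]
    V=[]
    for p in P:
        own=LAB.get(n,n); m=find(p,[own],q,z)
        if m is None: m=find(p,al,q,z)
        if m is not None: V.append((p,m,None)); out.append([*np.round(fit(V[-1:],M[n],q,y)[0],3)])
        else: out.append(None)
    print(n,np.round(fit(V,M[n],q,y)[0],4),round(fit(V,M[n],q,y)[1],2),[None if o is None else list(map(float,o)) for o in out])
E
python3 -c "
from rig import *;print(tips_ahead() if callable(tips_ahead) else tips_ahead)"; time python3 est.py
```

```text
0.011
large_tile [0.424 0.344 0.202] 0.1 [[0.423, 0.344, 0.211], [0.424, 0.345, 0.225]]
small_tile [ 0.4438  0.0032 -0.2328] 0.14 [[0.444, 0.002, -0.23], [0.445, 0.005, -0.219]]
bottle [0.418 0.181] 0.17 [None, [0.418, 0.181]]
bottle [ 0.417 -0.36 ] nan [None, None]
jar [ 0.4466 -0.1612] 0.11 [[0.447, -0.161], [0.445, -0.161]]
shelf [ 0.58 -0.02  0.2 ] nan [None, None]
bottle_tray [ 0.6269 -0.295   0.2452] 0.06 [[0.628, -0.296, 0.263], [0.626, -0.295, 0.243]]
jar_tray [0.6029 0.2809 0.1832] 0.08 [[0.602, 0.28, 0.175], [0.604, 0.282, 0.176]]h.py:45: RuntimeWarning: invalid value encountered in scalar divide
  return r.x,r.fun/len(views)

real	0m18.327s
user	0m18.317s
sys	0m3.075s
```

>>> play_rows(series=[{"fingers": -1, "dx": 26, "dy": -24, "turn": 0.073}, {"dx": 26, "dy": -24, "turn": 0.073}, {"dx": 26, "dy": -24, "turn": 0.073}, {"dx": 26, "dy": -24, "turn": 0.073}, {"dx": 26, "dy": -24, "turn": 0.073}, {"dx": 26, "dy": -24, "turn": 0.073}, {"dx": 26, "dy": -24, "turn": 0.073}, {"dx": 26, "dy": -24, "turn": 0.073}, {"dx": 0}], squeeze=25)

```text
invalid input at $.series[0]: expected keys fingers, dx, dy, dz, turn
```

```bash
cat > look.py <<'E'
import sys
from h import *
# look.py object x y yaw [pic]
def yawof(s): q=s['ee_rot'];v=R.from_quat([q[1],q[2],q[3],q[0]]).as_matrix();return np.arctan2(v[1,0],v[0,0])
if __name__=='__main__':
    n=sys.argv[1];q=np.array(list(map(float,sys.argv[2:5])));s=get_state();p=get_image('wrist')
    if len(sys.argv)>5: save(p,sys.argv[5])
    print('t',round(s['clock'],2),'tcp',np.round(s['position'],4),'yaw',round(yawof(s),3),'w',round(s['width'],4))
    sym=n in('bottle','jar')
    m=find(p,[LAB.get(n,n)],q,.04 if sym else .006,s)
    if m is None: m=find(p,list(LAB.values())+['bottle_tray','jar_tray'],q,.03,s); print('alt')
    if m is not None:
        r,f=fit([(p,m,s)],M[n],q,not sym);print(n,np.round(r,4),'cost',round(f,3),'area',m.sum())
E
python3 look.py large_tile .424 .344 .205 w1
python3 - <<'E'
from h import *
p=get_image('top')
ms=masks_of(p,'sloping_shelf');print(fit([(p,ms[0]['region'],None)],shelf,(.58,-.02,.24)))
print(ray(p,[[474,268.6],[250,271.3]],.062))
E
```

```text
t 3.65 tcp [0.2132 0.534  0.2423] yaw 1.191 w 0.0855
large_tile [0.4244 0.3449 0.194 ] cost 1.704 area 1025
(array([ 0.57667807, -0.04436879,  0.23032269]), np.float64(0.022782976827094476))
[[ 0.41868992 -0.35380751  0.062     ]
 [ 0.4157747   0.17647574  0.062     ]]
```

View pics/w1.png

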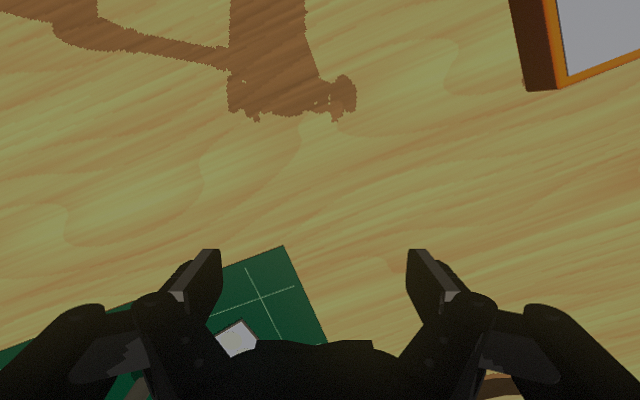

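The wrist image shows bare table with fingers at the bottom (tips ~(215,260) and (415,260)). The move was refused because every row needs all keys. Resending, stopping where the camera's centre sees the tile.

```bash
python3 - <<'E'
from h import *
s=get_state();p=get_image('wrist')
for u in [(320,200),(320,50),(320,330)]: print(u,ray(p,u,0.006,s)-s['position'])
print(np.array(p['hand_eye']).round(3),p['vfov'])
E
```

```text
(320, 200) [[ 0.0372708  -0.00630406 -0.23631656]]
(320, 50) [[-0.12076288  0.05574314 -0.23631656]]
(320, 330) [[ 0.21436586 -0.07587427 -0.23631656]]
[[ 1.    -0.     0.     0.   ]
 [-0.     0.962  0.274 -0.069]
 [-0.    -0.274  0.962 -0.132]
 [ 0.     0.     0.     1.   ]] 65.83227914267698
```

>>> play_rows(series=[{"fingers": -1, "dx": 26, "dy": -24, "dz": 0, "turn": 0.073}, {"fingers": -1, "dx": 26, "dy": -24, "dz": 0, "turn": 0.073}, {"fingers": -1, "dx": 26, "dy": -24, "dz": 0, "turn": 0.073}, {"fingers": -1, "dx": 26, "dy": -24, "dz": 0, "turn": 0.073}, {"fingers": -1, "dx": 26, "dy": -24, "dz": 0, "turn": 0.073}, {"fingers": -1, "dx": 0, "dy": -24, "dz": 0, "turn": 0.073}, {"fingers": -1, "dx": 0, "dy": -24, "dz": 0, "turn": 0.073}, {"fingers": -1, "dx": 0, "dy": -24, "dz": 0, "turn": 0.073}, {"fingers": -1, "dx": 0, "dy": 0, "dz": 0, "turn": 0}], squeeze=25)

```text
clock: 4.65
position: [0.3477, 0.336, 0.2418]
ee_rot: [-0.0, 0.617, 0.787, 0.0]
contact_force: [-0.7, 0.5, -1.2]
width: 0.0851
```

```bash
python3 look.py large_tile .424 .344 .205 w2
```

```text
t 4.65 tcp [0.3477 0.336  0.2418] yaw 1.811 w 0.0851
large_tile [0.4262 0.3444 0.208 ] cost 0.03 area 3607
```

View pics/w2.png

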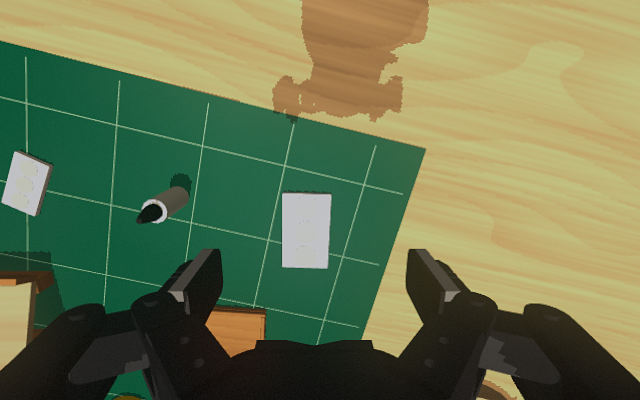

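The tile is at (306,230) px, a clean fit (cost 0.03): (0.4262, 0.3444), yaw 0.208. Bottle A is visible at (165,205).

>>> play_rows(series=[{"fingers": -1, "dx": 26, "dy": 3, "dz": -35, "turn": -0.016}, {"fingers": -1, "dx": 26, "dy": 3, "dz": -35, "turn": -0.016}, {"fingers": -1, "dx": 26, "dy": 3, "dz": -35, "turn": 0}, {"fingers": -1, "dx": 0, "dy": 0, "dz": -35, "turn": 0}, {"fingers": -1, "dx": 0, "dy": 0, "dz": -35, "turn": 0}, {"fingers": -1, "dx": 0, "dy": 0, "dz": 0, "turn": 0}])

```text
clock: 5.25
position: [0.4312, 0.3585, 0.0693]
ee_rot: [0.0, 0.632, 0.775, 0.014]
contact_force: [-1.1, -0.7, -0.3]
width: 0.0855
```

>>> play_rows(series=[{"fingers": -1, "dx": -4, "dy": -14, "dz": 0, "turn": 0}, {"fingers": -1, "dx": 0, "dy": 0, "dz": 0, "turn": 0}, {"fingers": -1, "dx": 0, "dy": 0, "dz": 0, "turn": 0}])

```text
clock: 5.5
position: [0.4274, 0.3481, 0.069]
ee_rot: [-0.001, 0.631, 0.775, 0.013]
contact_force: [0.4, -0.3, 1.1]
width: 0.085
```

```bash
python3 look.py large_tile .426 .344 .205
```

```text
t 5.5 tcp [0.4274 0.3481 0.069 ] yaw 1.775 w 0.085
large_tile [0.4259 0.3441 0.2038] cost 0.018 area 13394
```

>>> play_rows(series=[{"fingers": -1, "dx": -1, "dy": -4, "dz": -20, "turn": 0}, {"fingers": -1, "dx": 0, "dy": 0, "dz": -20, "turn": 0}, {"fingers": -1, "dx": 0, "dy": 0, "dz": -8, "turn": 0}, {"fingers": -1, "dx": 0, "dy": 0, "dz": 0, "turn": 0}])

```text
clock: 5.93
position: [0.4313, 0.3496, 0.0273]
ee_rot: [0.002, 0.631, 0.776, 0.022]
contact_force: [-0.2, -1.0, 0.3]
width: 0.0858
```

```bash
python3 -c "
from look import *
s=get_state();q=s['ee_rot'];print(s['position'],yawof(s),R.from_quat([q[1],q[2],q[3],q[0]]).as_matrix()[:,2])
p=get_image('wrist');save(p,'w3')"
```

```text
[0.43132478 0.34957358 0.02727172] 1.7771241150418722 [ 0.03021508  0.03169983 -0.99904062]
```

View pics/w3.png

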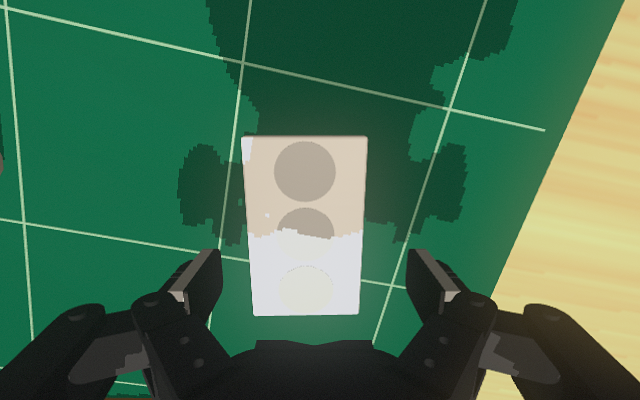

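The tile is centred between the fingers (left edge 245, right edge 365 px). Descending drifts the tool about 5 mm in +x and +y, so I compensate.

>>> play_rows(series=[{"fingers": -1, "dx": -5, "dy": -5, "dz": 0, "turn": 0}, {"fingers": -1, "dx": 0, "dy": 0, "dz": -5, "turn": 0}, {"fingers": -1, "dx": 0, "dy": 0, "dz": -5, "turn": 0}, {"fingers": -1, "dx": 0, "dy": 0, "dz": 0, "turn": 0}])

```text
clock: 6.32
position: [0.4283, 0.3463, 0.0211]
ee_rot: [0.003, 0.63, 0.776, 0.026]
contact_force: [-0.5, -0.3, 0.5]
width: 0.0855
```

>>> play_rows(series=[{"fingers": -1, "dx": -3, "dy": -3, "dz": -7, "turn": 0}, {"fingers": -1, "dx": 0, "dy": 0, "dz": 0, "turn": 0}, {"fingers": 0.6, "dx": 0, "dy": 0, "dz": 0, "turn": 0}, {"fingers": 1, "dx": 0, "dy": 0, "dz": 0, "turn": 0}, {"fingers": 1, "dx": 0, "dy": 0, "dz": 0, "turn": 0}, {"fingers": 1, "dx": 0, "dy": 0, "dz": 0, "turn": 0}, {"fingers": 1, "dx": 0, "dy": 0, "dz": 0, "turn": 0}, {"fingers": 1, "dx": 0, "dy": 0, "dz": 0, "turn": 0}])

```text
clock: 6.98
position: [0.4255, 0.3429, 0.0142]
ee_rot: [0.003, 0.63, 0.776, 0.026]
contact_force: [-0.8, 0.1, -0.5]
width: 0.0587
```

>>> play_rows(series=[{"fingers": 1, "dx": 0, "dy": 0, "dz": 20, "turn": 0}, {"fingers": 1, "dx": 0, "dy": 0, "dz": 35, "turn": 0}, {"fingers": 1, "dx": 0, "dy": 0, "dz": 35, "turn": 0}, {"fingers": 1, "dx": 0, "dy": 0, "dz": 35, "turn": 0}, {"fingers": 1, "dx": 16, "dy": -31, "dz": 15, "turn": 0}, {"fingers": 1, "dx": 16, "dy": -31, "dz": 0, "turn": 0.01}, {"fingers": 1, "dx": 16, "dy": -31, "dz": 0, "turn": 0.01}, {"fingers": 1, "dx": 16, "dy": -31, "dz": 0, "turn": 0.01}, {"fingers": 1, "dx": 16, "dy": -31, "dz": 0, "turn": 0}, {"fingers": 1, "dx": 16, "dy": -31, "dz": 0, "turn": 0}, {"fingers": 1, "dx": 16, "dy": -31, "dz": 0, "turn": 0}, {"fingers": 1, "dx": 16, "dy": -31, "dz": 0, "turn": 0}, {"fingers": 1, "dx": 16, "dy": -31, "dz": 0, "turn": 0}, {"fingers": 1, "dx": 16, "dy": -31, "dz": 0, "turn": 0}, {"fingers": 1, "dx": 16, "dy": -25, "dz": 0, "turn": 0}, {"fingers": 1, "dx": 0, "dy": 0, "dz": 0, "turn": 0}, {"fingers": 1, "dx": 0, "dy": 0, "dz": 0, "turn": 0}])

```text
clock: 8.4
position: [0.6045, -0.0097, 0.1584]
ee_rot: [0.004, 0.616, 0.787, 0.025]
contact_force: [-0.6, 0.7, -1.9]
width: 0.0582
```

```bash
cat > st.py <<'E'
from look import *
import sys
s=get_state();q=s['ee_rot'];print(round(s['clock'],2),np.round(s['position'],4),'yaw',round(yawof(s),3),'z',np.round(R.from_quat([q[1],q[2],q[3],q[0]]).as_matrix()[:,2],3),'w',round(s['width'],4),'F',np.round(s['contact_force'],1))
if len(sys.argv)>1: save(get_image(sys.argv[2] if len(sys.argv)>2 else 'wrist'),sys.argv[1])
E
python3 st.py w4
```

```text
8.4 [ 0.6045 -0.0097  0.1584] yaw 1.815 z [ 0.037  0.035 -0.999] w 0.0582 F [-0.6  0.7 -1.9]
```

View pics/w4.png

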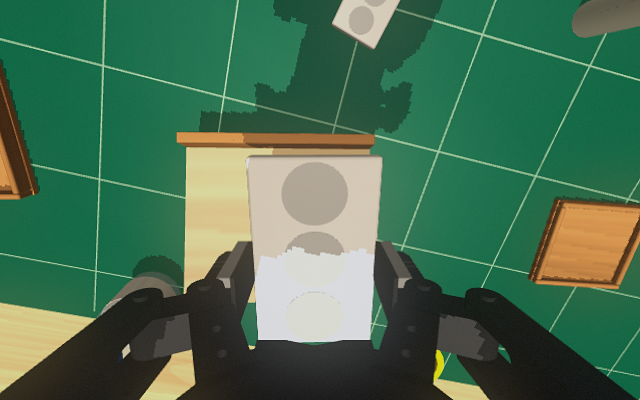

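The tile is held level, its far end parallel to the backstop (177–375, 140 px). Going to the lay-down position.

>>> play_rows(series=[{"fingers": 1, "dx": 8, "dy": -12, "dz": -25, "turn": -0.01}, {"fingers": 1, "dx": 6, "dy": -14, "dz": -20, "turn": 0}, {"fingers": 1, "dx": 0, "dy": 0, "dz": 0, "turn": 0}, {"fingers": 1, "dx": 0, "dy": 0, "dz": 0, "turn": 0}])

```text
clock: 8.78
position: [0.6177, -0.0319, 0.113]
ee_rot: [0.004, 0.618, 0.786, 0.026]
contact_force: [-0.2, 0.2, -0.4]
width: 0.0584
```

```bash
python3 st.py
```

```text
8.78 [ 0.6177 -0.0319  0.113 ] yaw 1.809 z [ 0.039  0.036 -0.999] w 0.0584 F [-0.2  0.2 -0.4]
```

>>> play_rows(series=[{"fingers": 1, "dx": 4, "dy": -1, "dz": -15, "turn": 0}, {"fingers": 1, "dx": 0, "dy": 0, "dz": -12, "turn": 0}, {"fingers": 1, "dx": 0, "dy": 0, "dz": -6, "turn": 0}, {"fingers": 1, "dx": 0, "dy": 0, "dz": 0, "turn": 0}])

```text
clock: 9.12
position: [0.6207, -0.0273, 0.0825]
ee_rot: [0.004, 0.616, 0.787, 0.027]
contact_force: [-0.5, 0.1, -1.3]
width: 0.0581
```

```bash
python3 st.py
```

```text
9.12 [ 0.6207 -0.0273  0.0825] yaw 1.813 z [ 0.041  0.038 -0.998] w 0.0581 F [-0.5  0.1 -1.3]
```

>>> play_rows(series=[{"fingers": 1, "dx": 2, "dy": -6, "dz": -5, "turn": -0.008}, {"fingers": 1, "dx": 0, "dy": 0, "dz": -5, "turn": 0}, {"fingers": 1, "dx": 0, "dy": 0, "dz": -5, "turn": 0}, {"fingers": 1, "dx": 0, "dy": 0, "dz": 0, "turn": 0}], squeeze=20)

```text
clock: 9.45
position: [0.623, -0.0325, 0.0704]
ee_rot: [0.006, 0.619, 0.785, 0.028]
contact_force: [-1.2, -0.9, 0.5]
width: 0.0583
```

```bash
python3 st.py
```

```text
9.45 [ 0.623  -0.0325  0.0704] yaw 1.807 z [ 0.044  0.036 -0.998] w 0.0583 F [-1.2 -0.9  0.5]
```

>>> play_rows(series=[{"fingers": 1, "dx": 0, "dy": -1, "dz": -4, "turn": 0}, {"fingers": 1, "dx": 0, "dy": 0, "dz": 0, "turn": 0}, {"fingers": 1, "dx": 0, "dy": 0, "dz": 0, "turn": 0}])

```text
clock: 9.7
position: [0.6235, -0.0334, 0.0669]
ee_rot: [0.007, 0.619, 0.785, 0.029]
contact_force: [-0.2, 0.8, 0.5]
width: 0.058
```

```bash
python3 st.py w5
```

```text
9.7 [ 0.6235 -0.0334  0.0669] yaw 1.807 z [ 0.046  0.037 -0.998] w 0.058 F [-0.2  0.8  0.5]
```

View pics/w5.png

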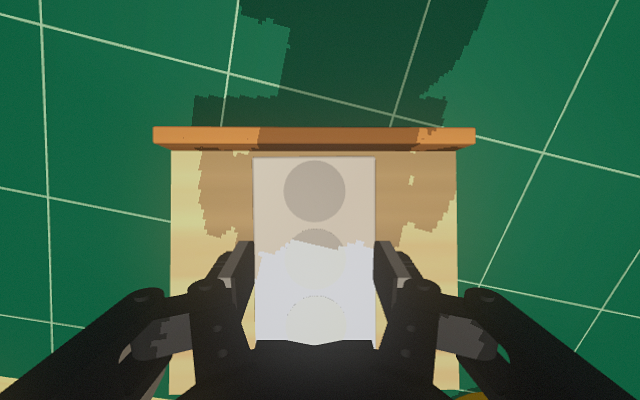

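The tile has pivoted toward the slope, centred and square; its end (y≈157 px) is just inside the backstop (y≈150). Releasing.

>>> play_rows(series=[{"fingers": 1, "dx": -2, "dy": -1, "dz": -2, "turn": 0}, {"fingers": 0.2, "dx": 0, "dy": 0, "dz": 0, "turn": 0}, {"fingers": -1, "dx": 0, "dy": 0, "dz": 0, "turn": 0}, {"fingers": -1, "dx": 0, "dy": 0, "dz": 0, "turn": 0}, {"fingers": -1, "dx": 0, "dy": 0, "dz": 0, "turn": 0}, {"fingers": -1, "dx": 0, "dy": 0, "dz": 15, "turn": 0}, {"fingers": -1, "dx": 0, "dy": 0, "dz": 35, "turn": 0}, {"fingers": -1, "dx": -20, "dy": 0, "dz": 35, "turn": 0}, {"fingers": -1, "dx": -20, "dy": 0, "dz": 15, "turn": 0}, {"fingers": -1, "dx": 0, "dy": 0, "dz": 0, "turn": 0}])

```text
clock: 10.58
position: [0.5807, -0.0344, 0.1655]
ee_rot: [0.005, 0.619, 0.785, 0.028]
contact_force: [-0.0, 0.1, 0.3]
width: 0.0853
```

```bash
python3 st.py; cat > tile.py <<'E'
from h import *
# fit tile lying on the shelf: (x,y,yaw) in shelf frame, parts transformed
import sys
n=sys.argv[1];h=float(sys.argv[2]);S=(.5767,-.0444,.2303)
s=get_state();p=get_image('wrist');save(p,sys.argv[3])
L,W=(.05,.03) if n=='large_tile' else (.035,.02)
B=box(-L,L,-W,W,h,h+.008)
def tw(q): return place(place(B,q)@RS.T+[0,0,.032],S)
# refit the shelf from this view
ms=masks_of(p,'sloping_shelf');print('shelf mask',[(round(m['p'],2),m['region'].sum()) for m in ms][:3])
for m in masks_of(p,LAB[n])[:3]:
    R0=m['region']
    def cost(q):
        im=np.zeros((1600,2560),np.uint8)
        hu=cv2.convexHull(((proj(p,tw(q),s)+.5)*4-.5).astype(np.float32));cv2.fillConvexPoly(im,np.round(hu*16).astype(np.int32),255,shift=4)
        return np.abs(cv2.resize(im,(640,400),interpolation=cv2.INTER_AREA)/255.-R0).sum()/R0.sum()
    q0=np.array([L,0,0.]);r=minimize(cost,q0,method='Nelder-Mead',options=dict(initial_simplex=np.vstack([q0]+[q0+e for e in np.diag([.008,.008,.1])])))
    print(n,round(m['p'],2),np.round(m['xy']),np.round(r.x,4),round(r.fun,3))
E
python3 tile.py large_tile 0 w6
```

```text
10.58 [ 0.5807 -0.0344  0.1655] yaw 1.807 z [ 0.043  0.038 -0.998] w 0.0853 F [-0.   0.1  0.3]
shelf mask [(0.95, np.int64(18672))]
large_tile 0.64 [301. 240.] [ 0.0535 -0.0003  0.0055] 0.024
```

View pics/w6.png

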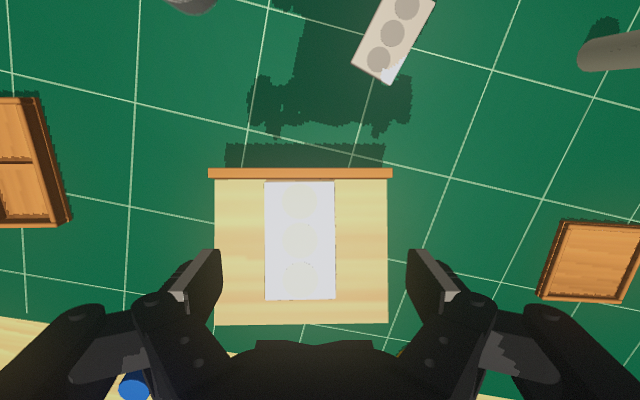

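Large tile is flat on the shelf: fit x 53.5 mm, y 0, yaw 0.006 – good. Next the small tile, seen at (395,40).

>>> play_rows(series=[{"fingers": -1, "dx": -24, "dy": 7, "dz": 0, "turn": -0.095}, {"fingers": -1, "dx": -27, "dy": 7, "dz": 0, "turn": -0.095}, {"fingers": -1, "dx": -27, "dy": 7, "dz": 0, "turn": -0.095}, {"fingers": -1, "dx": -27, "dy": 7, "dz": -15, "turn": -0.095}, {"fingers": -1, "dx": -27, "dy": 7, "dz": -30, "turn": -0.095}, {"fingers": -1, "dx": 0, "dy": 0, "dz": -30, "turn": 0}, {"fingers": -1, "dx": 0, "dy": 0, "dz": 0, "turn": 0}, {"fingers": -1, "dx": 0, "dy": 0, "dz": 0, "turn": 0}])

```text
clock: 11.4
position: [0.4474, 0.0018, 0.0754]
ee_rot: [0.008, 0.794, 0.607, 0.022]
contact_force: [0.0, 0.0, 0.5]
width: 0.0853
```

```bash
python3 st.py; python3 look.py small_tile .4438 .0032 -.233
```

```text
11.4 [0.4474 0.0018 0.0754] yaw 1.306 z [ 0.045  0.014 -0.999] w 0.0853 F [0.  0.  0.5]
t 11.4 tcp [0.4474 0.0018 0.0754] yaw 1.306 w 0.0853
small_tile [ 0.4458  0.0034 -0.2364] cost 0.019 area 5995
```

>>> play_rows(series=[{"fingers": -1, "dx": -2, "dy": 1, "dz": -20, "turn": 0.02}, {"fingers": -1, "dx": -2, "dy": 0, "dz": -20, "turn": 0.008}, {"fingers": -1, "dx": -1, "dy": 0, "dz": -14, "turn": 0}, {"fingers": -1, "dx": 0, "dy": 0, "dz": 0, "turn": 0}])

```text
clock: 11.83
position: [0.4564, -0.0001, 0.0267]
ee_rot: [0.016, 0.785, 0.619, 0.03]
contact_force: [-0.8, 0.3, 0.1]
width: 0.0854
```

```bash
python3 st.py
```

```text
11.83 [ 4.564e-01 -1.000e-04  2.670e-02] yaw 1.336 z [ 0.067  0.012 -0.998] w 0.0854 F [-0.8  0.3  0.1]
```

>>> play_rows(series=[{"fingers": -1, "dx": -10, "dy": 3, "dz": -3, "turn": 0}, {"fingers": -1, "dx": -2, "dy": 1, "dz": -7, "turn": 0}, {"fingers": -1, "dx": 0, "dy": 0, "dz": 0, "turn": 0}, {"fingers": 1, "dx": 0, "dy": 0, "dz": 0, "turn": 0}, {"fingers": 1, "dx": 0, "dy": 0, "dz": 0, "turn": 0}, {"fingers": 1, "dx": 0, "dy": 0, "dz": 0, "turn": 0}, {"fingers": 1, "dx": 0, "dy": 0, "dz": 0, "turn": 0}, {"fingers": 1, "dx": 0, "dy": 0, "dz": 0, "turn": 0}, {"fingers": 1, "dx": 0, "dy": 0, "dz": 0, "turn": 0}], squeeze=25)

```text
clock: 12.58
position: [0.4519, 0.002, 0.0221]
ee_rot: [0.022, 0.784, 0.619, 0.035]
contact_force: [-0.0, -0.2, -0.1]
width: 0.0126
```

```bash
python3 st.py
```

```text
12.58 [0.4519 0.002  0.0221] yaw 1.338 z [ 0.082  0.008 -0.997] w 0.0126 F [-0.  -0.2 -0.1]
```

The fingers closed just above the tile. Reopening; the tool tilt has grown to 0.08 rad, so I check whether lifting undoes it.

>>> play_rows(series=[{"fingers": -1, "dx": 0, "dy": 0, "dz": 0, "turn": 0}, {"fingers": -1, "dx": 0, "dy": 0, "dz": 20, "turn": 0}, {"fingers": -1, "dx": 0, "dy": 0, "dz": 20, "turn": 0}, {"fingers": -1, "dx": 0, "dy": 0, "dz": 20, "turn": 0}, {"fingers": -1, "dx": 0, "dy": 0, "dz": 20, "turn": 0}])

```text
clock: 13.0
position: [0.4475, 0.0031, 0.1007]
ee_rot: [0.017, 0.785, 0.619, 0.031]
contact_force: [0.3, -0.0, 0.1]
width: 0.0721
```

```bash
python3 st.py
```

```text
13.0 [0.4475 0.0031 0.1007] yaw 1.336 z [ 0.07   0.011 -0.998] w 0.0721 F [ 0.3 -0.   0.1]
```

>>> play_rows(series=[{"fingers": -1, "dx": -20, "dy": 0, "dz": 0, "turn": 0}, {"fingers": -1, "dx": -20, "dy": 0, "dz": 0, "turn": 0}, {"fingers": -1, "dx": -20, "dy": 0, "dz": 0, "turn": 0}, {"fingers": -1, "dx": 0, "dy": 0, "dz": 0, "turn": 0}])

```text
clock: 13.33
position: [0.3903, 0.0032, 0.1055]
ee_rot: [0.021, 0.785, 0.619, 0.035]
contact_force: [-1.0, 0.1, 0.2]
width: 0.0856
```

```bash
python3 st.py
```

```text
13.33 [0.3903 0.0032 0.1055] yaw 1.336 z [ 0.081  0.011 -0.997] w 0.0856 F [-1.   0.1  0.2]
```

>>> play_rows(series=[{"fingers": -1, "dx": 20, "dy": 0, "dz": 0, "turn": 0}, {"fingers": -1, "dx": 20, "dy": 0, "dz": 0, "turn": 0}, {"fingers": -1, "dx": 20, "dy": 0, "dz": 0, "turn": 0}, {"fingers": -1, "dx": 0, "dy": 0, "dz": 0, "turn": 0}])

```text
clock: 13.67
position: [0.4522, 0.0038, 0.1059]
ee_rot: [0.022, 0.785, 0.618, 0.037]
contact_force: [0.4, 0.7, 1.2]
width: 0.0852
```

```bash
python3 st.py
```

```text
13.67 [0.4522 0.0038 0.1059] yaw 1.334 z [ 0.084  0.012 -0.996] w 0.0852 F [0.4 0.7 1.2]
```

>>> play_rows(series=[{"fingers": -1, "dx": 0, "dy": 0, "dz": 8, "turn": 0}, {"fingers": -1, "dx": 0, "dy": 0, "dz": 8, "turn": 0}, {"fingers": -1, "dx": 0, "dy": 0, "dz": 8, "turn": 0}, {"fingers": -1, "dx": 0, "dy": 0, "dz": 8, "turn": 0}, {"fingers": -1, "dx": 0, "dy": 0, "dz": 8, "turn": 0}, {"fingers": -1, "dx": 0, "dy": 0, "dz": 8, "turn": 0}, {"fingers": -1, "dx": 0, "dy": 0, "dz": 0, "turn": 0}])

```text
clock: 14.25
position: [0.4501, 0.0044, 0.1586]
ee_rot: [0.02, 0.785, 0.618, 0.036]
contact_force: [0.5, -0.6, 0.1]
width: 0.0852
```

```bash
python3 st.py
```

```text
14.25 [0.4501 0.0044 0.1586] yaw 1.334 z [ 0.082  0.013 -0.997] w 0.0852 F [ 0.5 -0.6  0.1]
```

>>> play_rows(series=[{"fingers": -1, "dx": 0, "dy": 0, "dz": 40, "turn": 0}, {"fingers": -1, "dx": 0, "dy": 0, "dz": 40, "turn": 0}, {"fingers": -1, "dx": 0, "dy": 0, "dz": 40, "turn": 0}, {"fingers": -1, "dx": 0, "dy": 0, "dz": 0, "turn": 0}])

```text
clock: 14.58
position: [0.4449, 0.0051, 0.2816]
ee_rot: [0.018, 0.786, 0.617, 0.034]
contact_force: [1.6, 0.5, 1.3]
width: 0.0854
```

```bash
python3 st.py
```

```text
14.58 [0.4449 0.0051 0.2816] yaw 1.333 z [ 0.075  0.014 -0.997] w 0.0854 F [1.6 0.5 1.3]
```

>>> play_rows(series=[{"fingers": -1, "dx": 0, "dy": 0, "dz": -40, "turn": 0}, {"fingers": -1, "dx": 0, "dy": 0, "dz": -40, "turn": 0}, {"fingers": -1, "dx": 0, "dy": 0, "dz": -40, "turn": 0}, {"fingers": -1, "dx": 0, "dy": 0, "dz": -40, "turn": 0}, {"fingers": -1, "dx": 0, "dy": 0, "dz": 0, "turn": 0}])

```text
clock: 15.0
position: [0.449, 0.0044, 0.1262]
ee_rot: [0.027, 0.785, 0.617, 0.042]
contact_force: [-1.4, 0.0, -0.7]
width: 0.0853
```

```bash
python3 st.py
```

```text
15.0 [0.449  0.0044 0.1262] yaw 1.334 z [ 0.1    0.01  -0.995] w 0.0853 F [-1.4  0.  -0.7]
```

Tilt is world-fixed, growing outward with each descent, and "turn" rotates it. Flipping the gripper half a turn points it inward, where further descents cancel it.

>>> play_rows(series=[{"fingers": -1, "dx": 0, "dy": 0, "dz": 0, "turn": -0.12}, {"fingers": -1, "dx": 0, "dy": 0, "dz": 0, "turn": -0.12}, {"fingers": -1, "dx": 0, "dy": 0, "dz": 0, "turn": -0.12}, {"fingers": -1, "dx": 0, "dy": 0, "dz": 0, "turn": -0.12}, {"fingers": -1, "dx": 0, "dy": 0, "dz": 0, "turn": -0.12}, {"fingers": -1, "dx": 0, "dy": 0, "dz": 0, "turn": -0.12}, {"fingers": -1, "dx": 0, "dy": 0, "dz": 0, "turn": -0.12}, {"fingers": -1, "dx": 0, "dy": 0, "dz": 0, "turn": -0.12}, {"fingers": -1, "dx": 0, "dy": 0, "dz": 0, "turn": -0.12}, {"fingers": -1, "dx": 0, "dy": 0, "dz": 0, "turn": -0.12}, {"fingers": -1, "dx": 0, "dy": 0, "dz": 0, "turn": -0.12}, {"fingers": -1, "dx": 0, "dy": 0, "dz": 0, "turn": -0.12}, {"fingers": -1, "dx": 0, "dy": 0, "dz": 0, "turn": -0.12}, {"fingers": -1, "dx": 0, "dy": 0, "dz": 0, "turn": -0.12}, {"fingers": -1, "dx": 0, "dy": 0, "dz": 0, "turn": -0.12}, {"fingers": -1, "dx": 0, "dy": 0, "dz": 0, "turn": -0.12}, {"fingers": -1, "dx": 0, "dy": 0, "dz": 0, "turn": -0.12}, {"fingers": -1, "dx": 0, "dy": 0, "dz": 0, "turn": -0.12}, {"fingers": -1, "dx": 0, "dy": 0, "dz": 0, "turn": -0.12}, {"fingers": -1, "dx": 0, "dy": 0, "dz": 0, "turn": -0.12}])

```text
clock: 16.67
position: [0.4635, 0.0032, 0.1604]
ee_rot: [0.056, 0.833, -0.551, 0.006]
contact_force: [0.1, -0.1, -0.2]
width: 0.0853
```

>>> play_rows(series=[{"fingers": -1, "dx": 0, "dy": 0, "dz": 0, "turn": -0.12}, {"fingers": -1, "dx": 0, "dy": 0, "dz": 0, "turn": -0.12}, {"fingers": -1, "dx": 0, "dy": 0, "dz": 0, "turn": -0.12}, {"fingers": -1, "dx": 0, "dy": 0, "dz": 0, "turn": -0.12}, {"fingers": -1, "dx": 0, "dy": 0, "dz": 0, "turn": -0.12}, {"fingers": -1, "dx": 0, "dy": 0, "dz": 0, "turn": -0.12}, {"fingers": -1, "dx": 0, "dy": 0, "dz": 0, "turn": 0}, {"fingers": -1, "dx": 0, "dy": 0, "dz": 0, "turn": 0}])

```text
clock: 17.33
position: [0.4714, 0.0025, 0.1763]
ee_rot: [-0.048, -0.573, 0.818, 0.006]
contact_force: [-0.3, 0.0, 0.2]
width: 0.0854
```

```bash
python3 st.py
```

```text
17.33 [0.4714 0.0025 0.1763] yaw -1.917 z [-0.085 -0.045 -0.995] w 0.0854 F [-0.3  0.   0.2]
```

>>> play_rows(series=[{"fingers": -1, "dx": -10, "dy": 0, "dz": -35, "turn": 0.05}, {"fingers": -1, "dx": -10, "dy": 0, "dz": -35, "turn": 0.05}, {"fingers": -1, "dx": -8, "dy": 0, "dz": -30, "turn": 0}, {"fingers": -1, "dx": 0, "dy": 0, "dz": 0, "turn": 0}, {"fingers": -1, "dx": 0, "dy": 0, "dz": 40, "turn": 0}, {"fingers": -1, "dx": 0, "dy": 0, "dz": 40, "turn": 0}, {"fingers": -1, "dx": 0, "dy": 0, "dz": 40, "turn": 0}, {"fingers": -1, "dx": 0, "dy": 0, "dz": 0, "turn": 0}, {"fingers": -1, "dx": 0, "dy": 0, "dz": -40, "turn": 0}, {"fingers": -1, "dx": 0, "dy": 0, "dz": -40, "turn": 0}, {"fingers": -1, "dx": 0, "dy": 0, "dz": -40, "turn": 0}, {"fingers": -1, "dx": 0, "dy": 0, "dz": 0, "turn": 0}])

```text
clock: 18.33
position: [0.4583, 0.0019, 0.1]
ee_rot: [-0.031, -0.626, 0.779, -0.013]
contact_force: [-1.7, 0.1, 0.0]
width: 0.0851
```

```bash
python3 st.py;python3 look.py small_tile .4458 .0034 -.236 w7
```

```text
18.33 [0.4583 0.0019 0.1   ] yaw -1.787 z [-0.032 -0.06  -0.998] w 0.0851 F [-1.7  0.1  0. ]
t 18.33 tcp [0.4583 0.0019 0.1   ] yaw -1.787 w 0.0851
small_tile [ 0.4468  0.0103 -0.2207] cost 0.031 area 4579
```

View pics/w7.png

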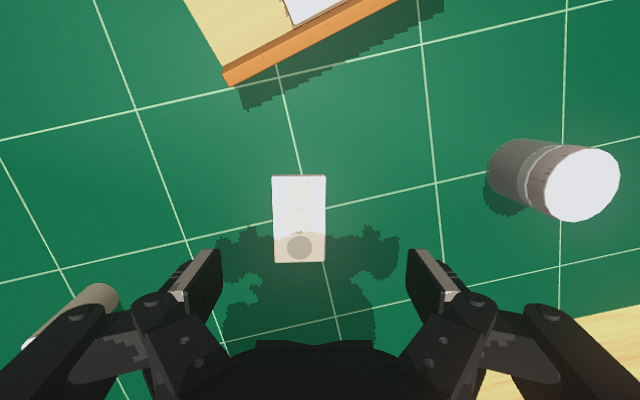

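```bash
python3 - <<'E'
from h import *
p=get_image('top')
for m in masks_of(p,'small_tile_center'): print(m['p'],ray(p,m['xy'],.01)[0],fit([(p,m['region'],None)],M['small_tile'],(.445,.003,-.22)) if m['p']>.5 else 0)
E
```

```text
(no output)
```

The small tile is at (299,218), well between the fingers; the jar is at (575,185), clear of them.

>>> play_rows(series=[{"fingers": -1, "dx": -7, "dy": 2, "dz": -22, "turn": -0.01}, {"fingers": -1, "dx": -7, "dy": 2, "dz": -22, "turn": 0}, {"fingers": -1, "dx": -4, "dy": 0, "dz": -20, "turn": 0}, {"fingers": -1, "dx": 0, "dy": 0, "dz": 0, "turn": 0}])

```text
clock: 18.87
position: [0.4556, 0.0043, 0.0512]
ee_rot: [-0.018, -0.622, 0.782, -0.026]
contact_force: [-0.6, 0.8, -0.4]
width: 0.0851
```

```bash
python3 st.py;python3 look.py small_tile .4458 .0064 -.23
```

```text
18.87 [0.4556 0.0043 0.0512] yaw -1.799 z [ 0.005 -0.064 -0.998] w 0.0851 F [-0.6  0.8 -0.4]
t 18.87 tcp [0.4556 0.0043 0.0512] yaw -1.799 w 0.0851
small_tile [ 0.447   0.0103 -0.2159] cost 0.027 area 7160
```

>>> play_rows(series=[{"fingers": -1, "dx": -10, "dy": 4, "dz": -18, "turn": -0.004}, {"fingers": -1, "dx": -4, "dy": 1, "dz": -18, "turn": 0}, {"fingers": -1, "dx": 0, "dy": 0, "dz": 0, "turn": 0}])

```text
clock: 19.22
position: [0.4531, 0.0082, 0.0239]
ee_rot: [-0.009, -0.62, 0.784, -0.035]
contact_force: [-1.1, -0.7, 0.1]
width: 0.0856
```

```bash
python3 st.py
```

```text
19.22 [0.4531 0.0082 0.0239] yaw -1.804 z [ 0.028 -0.066 -0.997] w 0.0856 F [-1.1 -0.7  0.1]
```

>>> play_rows(series=[{"fingers": -1, "dx": -6, "dy": 0, "dz": -9, "turn": 0}, {"fingers": -1, "dx": -1, "dy": 0, "dz": 0, "turn": 0}, {"fingers": -1, "dx": 0, "dy": 0, "dz": 0, "turn": 0}])

```text
clock: 19.47
position: [0.4524, 0.0076, 0.0201]
ee_rot: [-0.006, -0.62, 0.783, -0.039]
contact_force: [0.8, -0.6, 0.1]
width: 0.0852
```

```bash
python3 st.py
```

```text
19.47 [0.4524 0.0076 0.0201] yaw -1.804 z [ 0.039 -0.068 -0.997] w 0.0852 F [ 0.8 -0.6  0.1]
```

>>> play_rows(series=[{"fingers": -1, "dx": -13, "dy": 0, "dz": -5, "turn": 0}, {"fingers": -1, "dx": 0, "dy": 0, "dz": 0, "turn": 0}, {"fingers": -1, "dx": 0, "dy": 0, "dz": 0, "turn": 0}])

```text
clock: 19.72
position: [0.4455, 0.0068, 0.0198]
ee_rot: [-0.001, -0.62, 0.783, -0.043]
contact_force: [1.1, -0.4, -0.1]
width: 0.0857
```

```bash
python3 st.py; python3 -c "
from rig import *;s=get_state();print(s['qpos'],s['effort'])"
```

```text
19.72 [0.4455 0.0068 0.0198] yaw -1.804 z [ 0.051 -0.069 -0.996] w 0.0857 F [ 1.1 -0.4 -0.1]
[-0.08983559  0.32256828  2.12362781 -0.10723876  0.64130042  1.7970509 ] [ 1.24347238e-01 -3.36547494e+01 -1.26509830e+01 -2.13578842e-01
 -3.91880778e-03  2.45416297e-03]
```

>>> play_rows(series=[{"fingers": -1, "dx": -1, "dy": 1, "dz": -6, "turn": 0}, {"fingers": -1, "dx": 0, "dy": 0, "dz": 0, "turn": 0}, {"fingers": 1, "dx": 0, "dy": 0, "dz": 0, "turn": 0}, {"fingers": 1, "dx": 0, "dy": 0, "dz": 0, "turn": 0}, {"fingers": 1, "dx": 0, "dy": 0, "dz": 0, "turn": 0}, {"fingers": 1, "dx": 0, "dy": 0, "dz": 0, "turn": 0}, {"fingers": 1, "dx": 0, "dy": 0, "dz": 0, "turn": 0}, {"fingers": 1, "dx": 0, "dy": 0, "dz": 0, "turn": 0}], squeeze=25)

```text
clock: 20.38
position: [0.4496, 0.0076, 0.0161]
ee_rot: [0.001, -0.62, 0.783, -0.045]
contact_force: [0.5, 0.4, 0.2]
width: 0.0386
```

```bash
python3 st.py
```

```text
20.38 [0.4496 0.0076 0.0161] yaw -1.805 z [ 0.058 -0.069 -0.996] w 0.0386 F [0.5 0.4 0.2]
```

>>> play_rows(series=[{"fingers": 1, "dx": 0, "dy": 0, "dz": 20, "turn": 0}, {"fingers": 1, "dx": 0, "dy": 0, "dz": 40, "turn": 0}, {"fingers": 1, "dx": 0, "dy": 0, "dz": 40, "turn": 0}, {"fingers": 1, "dx": 0, "dy": 0, "dz": 40, "turn": 0}, {"fingers": 1, "dx": 30, "dy": -9, "dz": 0, "turn": 0.093}, {"fingers": 1, "dx": 30, "dy": -9, "dz": 0, "turn": 0.093}, {"fingers": 1, "dx": 30, "dy": -9, "dz": 0, "turn": 0.093}, {"fingers": 1, "dx": 30, "dy": -9, "dz": 0, "turn": 0.093}, {"fingers": 1, "dx": 30, "dy": -9, "dz": 0, "turn": 0.093}, {"fingers": 1, "dx": 0, "dy": 0, "dz": 0, "turn": 0}, {"fingers": 1, "dx": 0, "dy": 0, "dz": 0, "turn": 0}])

```text
clock: 21.3
position: [0.6004, -0.0389, 0.1631]
ee_rot: [-0.008, 0.791, -0.61, 0.045]
contact_force: [-0.9, 0.0, -0.6]
width: 0.0388
```

```bash
python3 st.py w8
```

```text
21.3 [ 0.6004 -0.0389  0.1631] yaw -1.315 z [ 0.082 -0.041 -0.996] w 0.0388 F [-0.9  0.  -0.6]
```

View pics/w8.png

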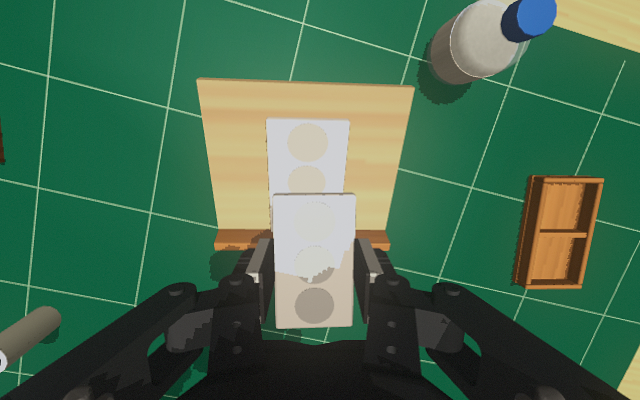

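Small tile held squarely, corners (272,195)–(354,328); the large tile lies behind it on the shelf at (307,165). Computing its offset in the hand.

```bash
python3 - <<'E'
from h import *
s=get_state();p=get_image('wrist');K,d,_,_=cam(p,s);H=np.array(p['hand_eye'])
c=np.array([[272.5,195],[355,194],[353.5,327.5],[274.5,328.5]])
x=cv2.undistortPoints(c.reshape(-1,1,2),K,d).reshape(-1,2);v=np.c_[x,np.ones(4)]@H[:3,:3].T;o=H[:3,3]
for z in(.002,.006): q=o+v*((z-o[2])/v[:,2])[:,None];print(z,q.mean(0).round(4),np.linalg.norm(q[0]-q[1]).round(4),np.linalg.norm(q[0]-q[3]).round(4))
qq=s['ee_rot'];T=R.from_quat([qq[1],qq[2],qq[3],qq[0]]).as_matrix();print(T.round(3))
print(s['position']+T@np.array([q.mean(0)[0],q.mean(0)[1],.008]))
E
```

```text
0.002 [0.0001 0.0017 0.002 ] 0.037 0.0705
0.006 [0.0001 0.0038 0.006 ] 0.0382 0.0726
[[ 0.252 -0.964  0.083]
 [-0.966 -0.256 -0.042]
 [ 0.062 -0.07  -0.996]]
[ 0.59784966 -0.04049248  0.15496968]
```

>>> play_rows(series=[{"fingers": 1, "dx": 0, "dy": 0, "dz": -25, "turn": -0.02}, {"fingers": 1, "dx": 0, "dy": 0, "dz": -25, "turn": -0.006}, {"fingers": 1, "dx": 0, "dy": 0, "dz": -22, "turn": 0}, {"fingers": 1, "dx": 0, "dy": 0, "dz": 0, "turn": 0}])

```text
clock: 21.73
position: [0.5957, -0.0368, 0.091]
ee_rot: [-0.008, 0.783, -0.621, 0.046]
contact_force: [-1.4, -0.4, -1.0]
width: 0.0389
```

```bash
python3 st.py
```

```text
21.73 [ 0.5957 -0.0368  0.091 ] yaw -1.344 z [ 0.082 -0.044 -0.996] w 0.0389 F [-1.4 -0.4 -1. ]
```

>>> play_rows(series=[{"fingers": 1, "dx": 11, "dy": 0, "dz": -3, "turn": 0}, {"fingers": 1, "dx": 1, "dy": 0, "dz": -8, "turn": 0}, {"fingers": 1, "dx": 0, "dy": 0, "dz": -5, "turn": 0}, {"fingers": 1, "dx": 0, "dy": 0, "dz": 0, "turn": 0}], squeeze=20)

```text
clock: 22.07
position: [0.6074, -0.0359, 0.0767]
ee_rot: [-0.008, 0.783, -0.621, 0.046]
contact_force: [-2.1, 0.1, 2.7]
width: 0.0386
```

```bash
python3 st.py w9
```

```text
22.07 [ 0.6074 -0.0359  0.0767] yaw -1.343 z [ 0.082 -0.044 -0.996] w 0.0386 F [-2.1  0.1  2.7]
```

View pics/w9.png

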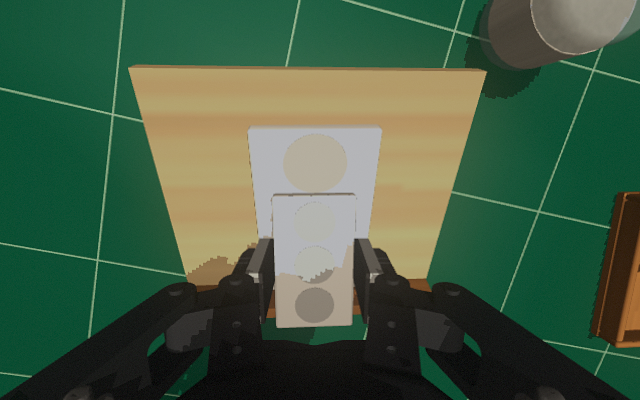

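Aligned and just making contact (2.7 N). Pressing a few mm so it pivots, then releasing.

>>> play_rows(series=[{"fingers": 1, "dx": 1, "dy": -1, "dz": -4, "turn": 0}, {"fingers": 1, "dx": 0, "dy": 0, "dz": -4, "turn": 0}, {"fingers": 1, "dx": 0, "dy": 0, "dz": 0, "turn": 0}])

```text
clock: 22.37
position: [0.6078, -0.0367, 0.0721]
ee_rot: [-0.008, 0.783, -0.621, 0.046]
contact_force: [-1.1, 0.6, 1.3]
width: 0.0386
```

```bash
python3 st.py
```

```text
22.37 [ 0.6078 -0.0367  0.0721] yaw -1.343 z [ 0.083 -0.044 -0.996] w 0.0386 F [-1.1  0.6  1.3]
```

>>> play_rows(series=[{"fingers": 1, "dx": 0, "dy": 0, "dz": -3, "turn": 0}, {"fingers": 1, "dx": 0, "dy": 0, "dz": 0, "turn": 0}, {"fingers": -0.2, "dx": 0, "dy": 0, "dz": 0, "turn": 0}, {"fingers": -0.4, "dx": 0, "dy": 0, "dz": 0, "turn": 0}, {"fingers": -0.4, "dx": 0, "dy": 0, "dz": 0, "turn": 0}, {"fingers": -0.4, "dx": 0, "dy": 0, "dz": 0, "turn": 0}, {"fingers": -0.4, "dx": 0, "dy": 0, "dz": 15, "turn": 0}, {"fingers": -1, "dx": 0, "dy": 0, "dz": 35, "turn": 0}, {"fingers": -1, "dx": 0, "dy": 0, "dz": 35, "turn": 0}, {"fingers": -1, "dx": 0, "dy": 0, "dz": 25, "turn": 0}, {"fingers": -1, "dx": 0, "dy": 0, "dz": 0, "turn": 0}])

```text
clock: 23.28
position: [0.6084, -0.0367, 0.1818]
ee_rot: [-0.009, 0.782, -0.621, 0.046]
contact_force: [0.5, 0.2, 1.0]
width: 0.0853
```

```bash
python3 st.py; python3 tile.py small_tile 0.008 w10; python3 tile.py large_tile 0 w11
```

```text
23.28 [ 0.6084 -0.0367  0.1818] yaw -1.344 z [ 0.083 -0.044 -0.996] w 0.0853 F [0.5 0.2 1. ]
shelf mask [(0.81, np.int64(19325))]
small_tile 0.6 [307. 206.] [ 0.0363 -0.0002  0.0207] 0.034
shelf mask [(0.63, np.int64(20905))]
large_tile 0.76 [304. 154.] [ 0.0525 -0.      0.0075] 0.71
```

View pics/w10.png

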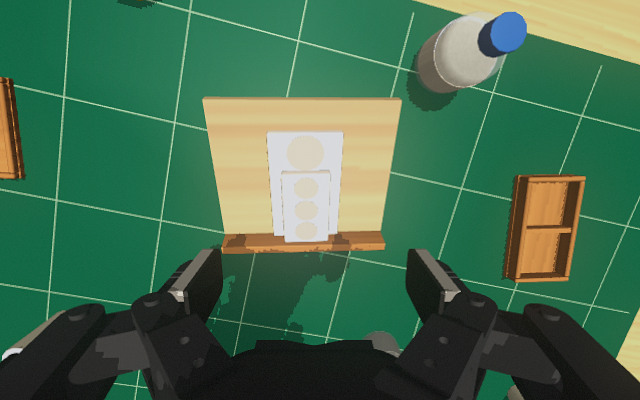

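Small tile lies on the large one, centred; its end (y≈241 px) overlaps the backstop's inner face in this view. I fit its pitch to be sure it isn't resting on the lip.

```bash
python3 - <<'E'
from h import *
S=(.5767,-.0444,.2303);s=get_state();B=box(-.035,.035,-.02,.02,0,.008)
for nm in('wrist','scene'):
    p=get_image(nm);st=s if nm=='wrist' else None
    for m in masks_of(p,'small_tile_center')[:2]:
        if m['p']<.4: continue
        R0=m['region'];print(nm,m['p'],m['xy'],R0.sum())
        if R0.sum()<60: continue
        def cost(q,pt):
            P=R.from_euler('y',pt).as_matrix()  # + = lower end up (x end down)
            V=(B-[.035,0,0])@P.T+[.035+q[0],0,.008]
            V=place(V,(0,q[1],0));V=place(V-[q[0],0,0],(q[0],0,q[2]))
            V=place(V@RS.T+[0,0,.032],S);im=np.zeros((1600,2560),np.uint8)
            h=cv2.convexHull(((proj(p,V,st)+.5)*4-.5).astype(np.float32));cv2.fillConvexPoly(im,np.round(h*16).astype(np.int32),255,shift=4)
            return np.abs(cv2.resize(im,(640,400),interpolation=cv2.INTER_AREA)/255.-R0).sum()/R0.sum()
        for pt in(-.1,0,.06,.12,.17,.25):
            q0=np.array([.037,0,0.]);r=minimize(cost,q0,args=(pt,),method='Nelder-Mead',options=dict(initial_simplex=np.vstack([q0]+[q0+e for e in np.diag([.008,.008,.1])])))
            print(pt,r.x.round(4),round(r.fun,4))
E
```

```text
wrist 0.97 [309.1, 201.8] 3557
-0.1 [ 0.0353 -0.0002  0.0128] 0.0611
0 [ 0.0358 -0.0001  0.0091] 0.0348
0.06 [0.0357 0.     0.0044] 0.0701
0.12 [ 0.0355  0.0003 -0.0038] 0.1066
0.17 [ 0.0357  0.0002 -0.0013] 0.1373
0.25 [ 0.0356  0.0003 -0.0081] 0.1827
scene 0.79 [299.2, 207.1] 338
-0.1 [ 0.0308  0.0025 -0.0764] 0.1243
0 [ 0.0356  0.0003 -0.0772] 0.1336
0.06 [ 0.0361 -0.0002 -0.0169] 0.207
0.12 [ 0.0377 -0.0018 -0.0007] 0.2844
0.17 [ 0.0357 -0.0027  0.0542] 0.3386
0.25 [ 0.0363 -0.0044  0.0911] 0.4278
```

Pitch fit is best at 0 (flat), x≈36 mm, y≈0. Tiles done. Now the jar, flipping the gripper on the way to reverse the tilt.

>>> play_rows(series=[{"fingers": -1, "dx": -8, "dy": -6, "dz": 0, "turn": 0.12}, {"fingers": -1, "dx": -8, "dy": -6, "dz": 0, "turn": 0.12}, {"fingers": -1, "dx": -8, "dy": -6, "dz": 0, "turn": 0.12}, {"fingers": -1, "dx": -8, "dy": -6, "dz": 0, "turn": 0.12}, {"fingers": -1, "dx": -8, "dy": -6, "dz": 0, "turn": 0.12}, {"fingers": -1, "dx": -8, "dy": -6, "dz": 0, "turn": 0.12}, {"fingers": -1, "dx": -8, "dy": -6, "dz": 0, "turn": 0.12}, {"fingers": -1, "dx": -8, "dy": -6, "dz": 0, "turn": 0.12}, {"fingers": -1, "dx": -8, "dy": -6, "dz": 0, "turn": 0.12}, {"fingers": -1, "dx": -8, "dy": -6, "dz": 0, "turn": 0.12}, {"fingers": -1, "dx": -8, "dy": -6, "dz": 0, "turn": 0.12}, {"fingers": -1, "dx": -8, "dy": -6, "dz": 0, "turn": 0.12}, {"fingers": -1, "dx": -8, "dy": -6, "dz": 0, "turn": 0.12}, {"fingers": -1, "dx": -8, "dy": -6, "dz": 0, "turn": 0.12}, {"fingers": -1, "dx": -8, "dy": -6, "dz": 0, "turn": 0.12}, {"fingers": -1, "dx": -8, "dy": -6, "dz": 0, "turn": 0.12}, {"fingers": -1, "dx": -8, "dy": -6, "dz": 0, "turn": 0.12}, {"fingers": -1, "dx": -8, "dy": -6, "dz": 0, "turn": 0.12}, {"fingers": -1, "dx": -8, "dy": -6, "dz": 0, "turn": 0.12}, {"fingers": -1, "dx": -8, "dy": -6, "dz": 0, "turn": 0.12}])

```text
clock: 25.45
position: [0.436, -0.1598, 0.1677]
ee_rot: [-0.039, 0.837, 0.546, 0.004]
contact_force: [0.0, -0.8, 0.6]
width: 0.0856
```

```bash
python3 st.py
```

```text
25.45 [ 0.436  -0.1598  0.1677] yaw 1.156 z [-0.036  0.07  -0.997] w 0.0856 F [ 0.  -0.8  0.6]
```

>>> play_rows(series=[{"fingers": -1, "dx": 1, "dy": 0, "dz": 0, "turn": 0.12}, {"fingers": -1, "dx": 1, "dy": 0, "dz": 0, "turn": 0.12}, {"fingers": -1, "dx": 1, "dy": 0, "dz": 0, "turn": 0.12}, {"fingers": -1, "dx": 1, "dy": 0, "dz": 0, "turn": 0.12}, {"fingers": -1, "dx": 1, "dy": 0, "dz": 0, "turn": 0.12}, {"fingers": -1, "dx": 1, "dy": 0, "dz": 0, "turn": 0.12}, {"fingers": -1, "dx": 0, "dy": 0, "dz": -20, "turn": 0}, {"fingers": -1, "dx": 0, "dy": 0, "dz": -20, "turn": 0}, {"fingers": -1, "dx": 0, "dy": 0, "dz": 0, "turn": 0}])

```text
clock: 26.2
position: [0.4412, -0.162, 0.1255]
ee_rot: [-0.037, 0.576, 0.817, -0.012]
contact_force: [-0.9, 0.6, 0.0]
width: 0.0854
```

```bash
python3 st.py; python3 look.py jar .4466 -.1612 0
```

```text
26.2 [ 0.4412 -0.162   0.1255] yaw 1.911 z [-0.075  0.024 -0.997] w 0.0854 F [-0.9  0.6  0. ]
t 26.2 tcp [ 0.4412 -0.162   0.1255] yaw 1.911 w 0.0854
jar [ 0.4487 -0.162 ] cost 0.047 area 4013
```

>>> play_rows(series=[{"fingers": -1, "dx": 4, "dy": 0, "dz": -20, "turn": 0}, {"fingers": -1, "dx": 0, "dy": 0, "dz": -20, "turn": 0}, {"fingers": -1, "dx": 0, "dy": 0, "dz": -20, "turn": 0}, {"fingers": -1, "dx": 0, "dy": 0, "dz": 0, "turn": 0}])

```text
clock: 26.63
position: [0.4512, -0.1653, 0.0715]
ee_rot: [-0.029, 0.577, 0.816, -0.011]
contact_force: [-0.7, -0.0, -0.2]
width: 0.0849
```

```bash
python3 st.py
```

```text
26.63 [ 0.4512 -0.1653  0.0715] yaw 1.911 z [-0.061  0.016 -0.998] w 0.0849 F [-0.7 -0.  -0.2]
```

>>> play_rows(series=[{"fingers": -1, "dx": -5, "dy": 3, "dz": -20, "turn": 0}, {"fingers": -1, "dx": -2, "dy": 1, "dz": -18, "turn": 0}, {"fingers": -1, "dx": -1, "dy": 0, "dz": 0, "turn": 0}, {"fingers": -1, "dx": 0, "dy": 0, "dz": 0, "turn": 0}])

```text
clock: 26.97
position: [0.4473, -0.1637, 0.038]
ee_rot: [-0.025, 0.577, 0.816, -0.01]
contact_force: [0.3, -0.1, 0.6]
width: 0.0857
```

```bash
python3 st.py
```

```text
26.97 [ 0.4473 -0.1637  0.038 ] yaw 1.911 z [-0.053  0.012 -0.999] w 0.0857 F [ 0.3 -0.1  0.6]
```

>>> play_rows(series=[{"fingers": -1, "dx": 0, "dy": 1, "dz": -7, "turn": 0}, {"fingers": -1, "dx": 0, "dy": 0, "dz": 0, "turn": 0}, {"fingers": 1, "dx": 0, "dy": 0, "dz": 0, "turn": 0}, {"fingers": 1, "dx": 0, "dy": 0, "dz": 0, "turn": 0}, {"fingers": 1, "dx": 0, "dy": 0, "dz": 0, "turn": 0}, {"fingers": 1, "dx": 0, "dy": 0, "dz": 0, "turn": 0}, {"fingers": 1, "dx": 0, "dy": 0, "dz": 0, "turn": 0}, {"fingers": 1, "dx": 0, "dy": 0, "dz": 0, "turn": 0}], squeeze=35)

```text
clock: 27.63
position: [0.4519, -0.165, 0.0367]
ee_rot: [-0.019, 0.577, 0.816, -0.01]
contact_force: [0.2, -0.2, -0.8]
width: 0.045
```

```bash
python3 st.py
```

```text
27.63 [ 0.4519 -0.165   0.0367] yaw 1.911 z [-0.042  0.006 -0.999] w 0.045 F [ 0.2 -0.2 -0.8]
```

>>> play_rows(series=[{"fingers": 1, "dx": 0, "dy": 0, "dz": 20, "turn": 0}, {"fingers": 1, "dx": 0, "dy": 0, "dz": 35, "turn": 0}, {"fingers": 1, "dx": 0, "dy": 0, "dz": 35, "turn": 0}, {"fingers": 1, "dx": 0, "dy": 15, "dz": 20, "turn": 0}, {"fingers": 1, "dx": 11, "dy": 33, "dz": 0, "turn": 0}, {"fingers": 1, "dx": 11, "dy": 33, "dz": 0, "turn": 0}, {"fingers": 1, "dx": 11, "dy": 33, "dz": 0, "turn": 0}, {"fingers": 1, "dx": 11, "dy": 33, "dz": 0, "turn": 0}, {"fingers": 1, "dx": 11, "dy": 33, "dz": 0, "turn": 0}, {"fingers": 1, "dx": 11, "dy": 33, "dz": 0, "turn": 0}, {"fingers": 1, "dx": 11, "dy": 33, "dz": 0, "turn": 0}, {"fingers": 1, "dx": 11, "dy": 33, "dz": 0, "turn": 0}, {"fingers": 1, "dx": 11, "dy": 33, "dz": 0, "turn": 0}, {"fingers": 1, "dx": 11, "dy": 33, "dz": 0, "turn": 0}, {"fingers": 1, "dx": 11, "dy": 33, "dz": 0, "turn": 0}, {"fingers": 1, "dx": 11, "dy": 33, "dz": 0, "turn": 0}, {"fingers": 1, "dx": 15, "dy": 30, "dz": 0, "turn": 0}, {"fingers": 1, "dx": 0, "dy": 0, "dz": 0, "turn": 0}, {"fingers": 1, "dx": 0, "dy": 0, "dz": 0, "turn": 0}])

```text
clock: 29.22
position: [0.5989, 0.2987, 0.1478]
ee_rot: [-0.02, 0.579, 0.815, -0.011]
contact_force: [0.1, -0.9, -1.3]
width: 0.0452
```

```bash
python3 st.py w12
```

```text
29.22 [0.5989 0.2987 0.1478] yaw 1.907 z [-0.046  0.006 -0.999] w 0.0452 F [ 0.1 -0.9 -1.3]
```

View pics/w12.png

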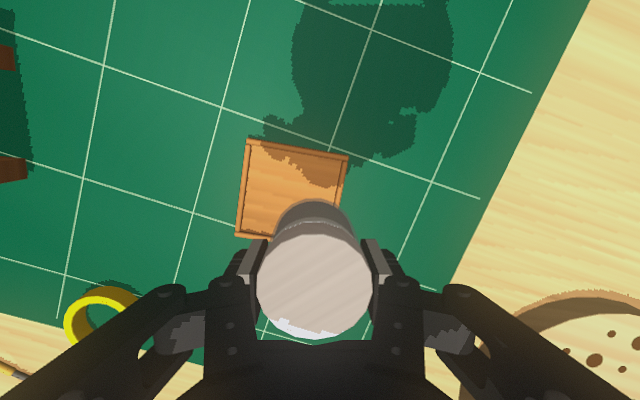

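Jar is held upright, tray at (292,188) below/ahead. Descending over the tray.

>>> play_rows(series=[{"fingers": 1, "dx": 3, "dy": -9, "dz": -20, "turn": 0}, {"fingers": 1, "dx": 3, "dy": -10, "dz": -25, "turn": 0}, {"fingers": 1, "dx": 0, "dy": 0, "dz": -25, "turn": 0}, {"fingers": 1, "dx": 0, "dy": 0, "dz": -15, "turn": 0}, {"fingers": 1, "dx": 0, "dy": 0, "dz": 0, "turn": 0}])

```text
clock: 29.68
position: [0.6038, 0.2739, 0.0618]
ee_rot: [-0.02, 0.58, 0.814, -0.01]
contact_force: [-0.4, 0.2, -1.0]
width: 0.0451
```

```bash
python3 st.py
```

```text
29.68 [0.6038 0.2739 0.0618] yaw 1.903 z [-0.044  0.006 -0.999] w 0.0451 F [-0.4  0.2 -1. ]
```

>>> play_rows(series=[{"fingers": 1, "dx": 2, "dy": 7, "dz": -10, "turn": 0}, {"fingers": 1, "dx": 0, "dy": 0, "dz": -6, "turn": 0}, {"fingers": 1, "dx": 0, "dy": 0, "dz": -3, "turn": 0}, {"fingers": 1, "dx": 0, "dy": 0, "dz": 0, "turn": 0}])

```text
clock: 30.02
position: [0.6061, 0.2788, 0.0431]
ee_rot: [-0.019, 0.581, 0.813, -0.01]
contact_force: [-0.5, -0.3, -0.2]
width: 0.045
```

```bash
python3 st.py
```

```text
30.02 [0.6061 0.2788 0.0431] yaw 1.9 z [-0.043  0.006 -0.999] w 0.045 F [-0.5 -0.3 -0.2]
```

>>> play_rows(series=[{"fingers": 1, "dx": 0, "dy": 1, "dz": -2, "turn": 0}, {"fingers": 1, "dx": 0, "dy": 0, "dz": 0, "turn": 0}, {"fingers": 0, "dx": 0, "dy": 0, "dz": 0, "turn": 0}, {"fingers": -1, "dx": 0, "dy": 0, "dz": 0, "turn": 0}, {"fingers": -1, "dx": 0, "dy": 0, "dz": 0, "turn": 0}, {"fingers": -1, "dx": 0, "dy": 0, "dz": 0, "turn": 0}, {"fingers": -1, "dx": 0, "dy": 0, "dz": 15, "turn": 0}, {"fingers": -1, "dx": 0, "dy": 0, "dz": 35, "turn": 0}, {"fingers": -1, "dx": 0, "dy": 0, "dz": 35, "turn": 0}, {"fingers": -1, "dx": 0, "dy": 0, "dz": 25, "turn": 0}, {"fingers": -1, "dx": -30, "dy": -16, "dz": 10, "turn": 0}, {"fingers": -1, "dx": -30, "dy": -16, "dz": 0, "turn": 0}, {"fingers": -1, "dx": -30, "dy": -16, "dz": 0, "turn": 0}, {"fingers": -1, "dx": -30, "dy": -16, "dz": 0, "turn": 0}, {"fingers": -1, "dx": -30, "dy": -16, "dz": 0, "turn": 0}, {"fingers": -1, "dx": -30, "dy": -16, "dz": 0, "turn": 0}, {"fingers": -1, "dx": 0, "dy": 0, "dz": 0, "turn": 0}, {"fingers": -1, "dx": 0, "dy": 0, "dz": 0, "turn": 0}])

```text
clock: 31.52
position: [0.4209, 0.182, 0.1719]
ee_rot: [-0.014, 0.581, 0.814, -0.004]
contact_force: [0.7, 0.3, 1.3]
width: 0.0853
```

```bash
python3 st.py;python3 look.py bottle .417 .179 0 w13; python3 - <<'E'
from h import *
for n,st in(('top',None),('wrist',get_state())):
    p=get_image(n)
    for m in masks_of(p,'jar_center')[:2]: print(n,m['p'],ray(p,m['xy'],.05,st)[0],fit([(p,m['region'],st)],[cyl(.023,.007,.067)],(.603,.281,0),False))
E
```

```text
31.52 [0.4209 0.182  0.1719] yaw 1.902 z [-0.028  0.01  -1.   ] w 0.0853 F [0.7 0.3 1.3]
t 31.52 tcp [0.4209 0.182  0.1719] yaw 1.902 w 0.0853
bottle [0.4188 0.1796] cost 0.052 area 1192
top 0.9 [0.60278785 0.27508107 0.05      ] (array([0.60455   , 0.27986981]), np.float64(0.08164560253809747))
```

Jar sits in its tray at about (0.6045, 0.280), upright. Bottle A fits at (0.419, 0.180). Descending on it.

>>> play_rows(series=[{"fingers": -1, "dx": -3, "dy": -2, "dz": -20, "turn": -0.04}, {"fingers": -1, "dx": -1, "dy": -1, "dz": -20, "turn": -0.04}, {"fingers": -1, "dx": -1, "dy": -1, "dz": -20, "turn": 0}, {"fingers": -1, "dx": 0, "dy": 0, "dz": 0, "turn": 0}])

```text
clock: 32.15
position: [0.4234, 0.1808, 0.11]
ee_rot: [-0.013, 0.613, 0.79, -0.001]
contact_force: [0.0, -0.2, -1.4]
width: 0.0849
```

```bash
python3 st.py;python3 look.py bottle .417 .179 0
```

```text
32.15 [0.4234 0.1808 0.11  ] yaw 1.82 z [-0.022  0.014 -1.   ] w 0.0849 F [ 0.  -0.2 -1.4]
t 32.15 tcp [0.4234 0.1808 0.11  ] yaw 1.82 w 0.0849
bottle [0.4189 0.1794] cost 0.122 area 2016
```

>>> play_rows(series=[{"fingers": -1, "dx": -6, "dy": -2, "dz": -20, "turn": 0}, {"fingers": -1, "dx": -3, "dy": -1, "dz": -20, "turn": 0}, {"fingers": -1, "dx": -3, "dy": -1, "dz": -20, "turn": 0}, {"fingers": -1, "dx": 0, "dy": 0, "dz": 0, "turn": 0}])

```text
clock: 32.58
position: [0.4214, 0.1798, 0.0567]
ee_rot: [-0.007, 0.613, 0.79, 0.007]
contact_force: [-0.1, 1.0, -0.7]
width: 0.0851
```

```bash
python3 st.py
```

```text
32.58 [0.4214 0.1798 0.0567] yaw 1.822 z [-0.002  0.019 -1.   ] w 0.0851 F [-0.1  1.  -0.7]
```

>>> play_rows(series=[{"fingers": -1, "dx": -6, "dy": -2, "dz": -17, "turn": 0}, {"fingers": -1, "dx": 0, "dy": 0, "dz": 0, "turn": 0}, {"fingers": 1, "dx": 0, "dy": 0, "dz": 0, "turn": 0}, {"fingers": 1, "dx": 0, "dy": 0, "dz": 0, "turn": 0}, {"fingers": 1, "dx": 0, "dy": 0, "dz": 0, "turn": 0}, {"fingers": 1, "dx": 0, "dy": 0, "dz": 0, "turn": 0}, {"fingers": 1, "dx": 0, "dy": 0, "dz": 0, "turn": 0}, {"fingers": 1, "dx": 0, "dy": 0, "dz": 0, "turn": 0}, {"fingers": 1, "dx": 0, "dy": 0, "dz": 0, "turn": 0}], squeeze=30)

```text
clock: 33.33
position: [0.4269, 0.1811, 0.0493]
ee_rot: [-0.0, 0.613, 0.79, 0.015]
contact_force: [-0.7, -0.7, -1.2]
width: 0.0249
```

```bash
python3 st.py
```

```text
33.33 [0.4269 0.1811 0.0493] yaw 1.823 z [ 0.018  0.024 -1.   ] w 0.0249 F [-0.7 -0.7 -1.2]
```

Grip is 8 mm off-axis and high. Reopening and regrasping.

>>> play_rows(series=[{"fingers": -1, "dx": 0, "dy": 0, "dz": 0, "turn": 0}, {"fingers": -1, "dx": 0, "dy": 0, "dz": 0, "turn": 0}, {"fingers": -1, "dx": 0, "dy": 0, "dz": 0, "turn": 0}, {"fingers": -1, "dx": -14, "dy": -3, "dz": -12, "turn": 0}, {"fingers": -1, "dx": 0, "dy": 0, "dz": 0, "turn": 0}, {"fingers": -1, "dx": 0, "dy": 0, "dz": 0, "turn": 0}])

```text
clock: 33.83
position: [0.414, 0.1783, 0.0377]
ee_rot: [0.001, 0.613, 0.79, 0.016]
contact_force: [1.0, 0.7, 0.4]
width: 0.0852
```

```bash
python3 st.py
```

```text
33.83 [0.414  0.1783 0.0377] yaw 1.823 z [ 0.021  0.025 -0.999] w 0.0852 F [1.  0.7 0.4]
```

>>> play_rows(series=[{"fingers": -1, "dx": 5, "dy": 1, "dz": 2, "turn": 0}, {"fingers": -1, "dx": 0, "dy": 0, "dz": 0, "turn": 0}, {"fingers": 1, "dx": 0, "dy": 0, "dz": 0, "turn": 0}, {"fingers": 1, "dx": 0, "dy": 0, "dz": 0, "turn": 0}, {"fingers": 1, "dx": 0, "dy": 0, "dz": 0, "turn": 0}, {"fingers": 1, "dx": 0, "dy": 0, "dz": 0, "turn": 0}, {"fingers": 1, "dx": 0, "dy": 0, "dz": 0, "turn": 0}, {"fingers": 1, "dx": 0, "dy": 0, "dz": 0, "turn": 0}, {"fingers": 1, "dx": 0, "dy": 0, "dz": 0, "turn": 0}], squeeze=30)

```text
clock: 34.58
position: [0.4233, 0.1802, 0.0416]
ee_rot: [0.002, 0.613, 0.79, 0.018]
contact_force: [0.0, -0.4, -0.9]
width: 0.0254
```

```bash
python3 st.py
```

```text
34.58 [0.4233 0.1802 0.0416] yaw 1.823 z [ 0.025  0.026 -0.999] w 0.0254 F [ 0.  -0.4 -0.9]
```

>>> play_rows(series=[{"fingers": 1, "dx": 0, "dy": 0, "dz": 20, "turn": 0}, {"fingers": 1, "dx": 0, "dy": 0, "dz": 38, "turn": 0}, {"fingers": 1, "dx": 0, "dy": 0, "dz": 38, "turn": 0}, {"fingers": 1, "dx": 0, "dy": 0, "dz": 35, "turn": 0}, {"fingers": 1, "dx": 16, "dy": -33, "dz": 0, "turn": 0}, {"fingers": 1, "dx": 16, "dy": -33, "dz": 0, "turn": 0}, {"fingers": 1, "dx": 16, "dy": -33, "dz": 0, "turn": 0}, {"fingers": 1, "dx": 16, "dy": -33, "dz": 0, "turn": 0}, {"fingers": 1, "dx": 16, "dy": -33, "dz": 0, "turn": 0}, {"fingers": 1, "dx": 16, "dy": -33, "dz": 0, "turn": 0}, {"fingers": 1, "dx": 16, "dy": -33, "dz": 0, "turn": 0}, {"fingers": 1, "dx": 16, "dy": -33, "dz": 0, "turn": 0}, {"fingers": 1, "dx": 16, "dy": -33, "dz": 0, "turn": 0}, {"fingers": 1, "dx": 16, "dy": -33, "dz": 0, "turn": 0}, {"fingers": 1, "dx": 16, "dy": -33, "dz": 0, "turn": 0}, {"fingers": 1, "dx": 16, "dy": -33, "dz": 0, "turn": 0}, {"fingers": 1, "dx": 16, "dy": -33, "dz": 0, "turn": 0}, {"fingers": 1, "dx": 16, "dy": -33, "dz": 0, "turn": 0}, {"fingers": 1, "dx": 0, "dy": 0, "dz": 0, "turn": 0}, {"fingers": 1, "dx": 0, "dy": 0, "dz": 0, "turn": 0}])

```text
clock: 36.25
position: [0.6468, -0.306, 0.1737]
ee_rot: [-0.001, 0.61, 0.792, 0.017]
contact_force: [-0.1, 0.4, 0.3]
width: 0.0251
```

```bash
python3 st.py w14;  python3 look.py bottle_tray .6269 -.295 .25
```

```text
36.25 [ 0.6468 -0.306   0.1737] yaw 1.828 z [ 0.019  0.027 -0.999] w 0.0251 F [-0.1  0.4  0.3]
t 36.3 tcp [ 0.6467 -0.3064  0.1734] yaw 1.829 w 0.0252
bottle_tray [ 0.6279 -0.2956  0.2381] cost 0.104 area 7336
```

View pics/w14.png

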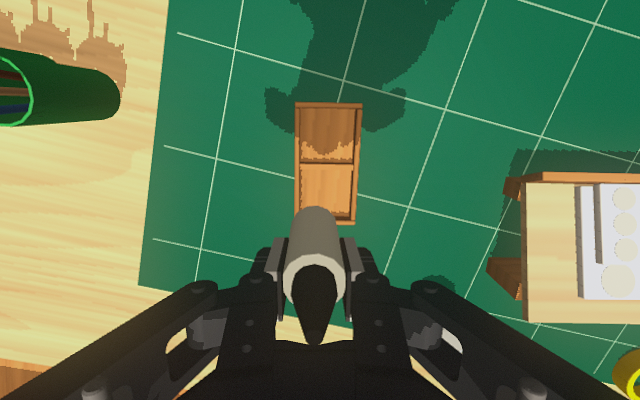

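Bottle A is held upright; the tray is at (328,160), agreeing with the earlier fit. Descending over the far bay.

>>> play_rows(series=[{"fingers": 1, "dx": 6, "dy": 9, "dz": -25, "turn": 0}, {"fingers": 1, "dx": 5, "dy": 9, "dz": -25, "turn": 0}, {"fingers": 1, "dx": 0, "dy": 0, "dz": -25, "turn": 0}, {"fingers": 1, "dx": 0, "dy": 0, "dz": -15, "turn": 0}, {"fingers": 1, "dx": 0, "dy": 0, "dz": 0, "turn": 0}])

```text
clock: 36.82
position: [0.6563, -0.2775, 0.0867]
ee_rot: [0.002, 0.607, 0.794, 0.018]
contact_force: [-0.7, 1.1, -1.0]
width: 0.0254
```

```bash
python3 st.py
```

```text
36.82 [ 0.6563 -0.2775  0.0867] yaw 1.836 z [ 0.024  0.026 -0.999] w 0.0254 F [-0.7  1.1 -1. ]
```

>>> play_rows(series=[{"fingers": 1, "dx": 2, "dy": -11, "dz": 0, "turn": 0}, {"fingers": 1, "dx": 0, "dy": 0, "dz": -15, "turn": 0}, {"fingers": 1, "dx": 0, "dy": 0, "dz": 0, "turn": 0}])

```text
clock: 37.07
position: [0.6586, -0.2864, 0.0745]
ee_rot: [0.002, 0.605, 0.796, 0.018]
contact_force: [-1.0, 0.1, -1.8]
width: 0.0251
```

```bash
python3 st.py
```

```text
37.07 [ 0.6586 -0.2864  0.0745] yaw 1.841 z [ 0.025  0.025 -0.999] w 0.0251 F [-1.   0.1 -1.8]
```

Good position; straight down to the tray floor.

>>> play_rows(series=[{"fingers": 1, "dx": 0, "dy": -2, "dz": -13, "turn": 0}, {"fingers": 1, "dx": 0, "dy": 0, "dz": -10, "turn": 0}, {"fingers": 1, "dx": 0, "dy": 0, "dz": 0, "turn": 0}])

```text
clock: 37.32
position: [0.6611, -0.2907, 0.055]
ee_rot: [0.007, 0.605, 0.796, 0.018]
contact_force: [-0.1, -0.2, 0.1]
width: 0.0251
```

```bash
python3 st.py
```

```text
37.32 [ 0.6611 -0.2907  0.055 ] yaw 1.841 z [ 0.033  0.02  -0.999] w 0.0251 F [-0.1 -0.2  0.1]
```

>>> play_rows(series=[{"fingers": 1, "dx": -3, "dy": 2, "dz": -8, "turn": 0}, {"fingers": 1, "dx": 0, "dy": 0, "dz": 0, "turn": 0}, {"fingers": 1, "dx": 0, "dy": 0, "dz": 0, "turn": 0}])

```text
clock: 37.57
position: [0.659, -0.2899, 0.0478]
ee_rot: [0.009, 0.605, 0.796, 0.018]
contact_force: [1.0, 0.7, 0.1]
width: 0.0252
```

```bash
python3 st.py
```

```text
37.57 [ 0.659  -0.2899  0.0478] yaw 1.841 z [ 0.036  0.019 -0.999] w 0.0252 F [1.  0.7 0.1]
```

>>> play_rows(series=[{"fingers": 1, "dx": 0, "dy": 0, "dz": -1, "turn": 0}, {"fingers": 0, "dx": 0, "dy": 0, "dz": 0, "turn": 0}, {"fingers": -1, "dx": 0, "dy": 0, "dz": 0, "turn": 0}, {"fingers": -1, "dx": 0, "dy": 0, "dz": 0, "turn": 0}, {"fingers": -1, "dx": 0, "dy": 0, "dz": 0, "turn": 0}, {"fingers": -1, "dx": 0, "dy": 0, "dz": 0, "turn": 0}, {"fingers": -1, "dx": 0, "dy": 0, "dz": 15, "turn": 0}, {"fingers": -1, "dx": 0, "dy": 0, "dz": 35, "turn": 0}, {"fingers": -1, "dx": 0, "dy": 0, "dz": 35, "turn": 0}, {"fingers": -1, "dx": 0, "dy": 0, "dz": 35, "turn": 0}, {"fingers": -1, "dx": -30, "dy": -8, "dz": 10, "turn": 0}, {"fingers": -1, "dx": -35, "dy": -9, "dz": 0, "turn": 0}, {"fingers": -1, "dx": -35, "dy": -9, "dz": 0, "turn": 0}, {"fingers": -1, "dx": -35, "dy": -9, "dz": 0, "turn": 0}, {"fingers": -1, "dx": -35, "dy": -9, "dz": 0, "turn": 0}, {"fingers": -1, "dx": -30, "dy": -9, "dz": 0, "turn": 0}, {"fingers": -1, "dx": 0, "dy": 0, "dz": 0, "turn": 0}, {"fingers": -1, "dx": 0, "dy": 0, "dz": 0, "turn": 0}])

```text
clock: 39.07
position: [0.4517, -0.342, 0.184]
ee_rot: [0.011, 0.604, 0.797, 0.018]
contact_force: [0.5, -0.6, -0.6]
width: 0.0858
```

```bash
python3 st.py;python3 look.py bottle .418 -.355 0 w15; python3 - <<'E'
from h import *
for n in('top','scene'):
    p=get_image(n)
    m=find(p,['bottle_a_center'],(.6536,-.2883),.05,None,.06)
    if m is not None: print(n,fit([(p,m,None)],[cyl(.0135,.007,.067),cyl(.006,.067,.097)],(.6536,-.2883,0),False))
E
```

```text
39.07 [ 0.4517 -0.342   0.184 ] yaw 1.845 z [ 0.039  0.014 -0.999] w 0.0858 F [ 0.5 -0.6 -0.6]
t 39.07 tcp [ 0.4517 -0.342   0.184 ] yaw 1.845 w 0.0858
alt
top (array([ 0.66394622, -0.26630774]), np.float64(0.8943605760888426))
scene (array([ 0.65472804, -0.28890682]), np.float64(0.11032608695652174))
```

```bash
python3 - <<'E'
from h import *
s=get_state();p=get_image('wrist')
print(proj(p,[[.4187,-.3538,.062],[.4187,-.3538,.002]],s))
for l in list(LAB.values())+['thinner','tape_roll']:
    for m in masks_of(p,l): print(l,round(m['p'],2),np.round(m['xy']),m['region'].sum())
E
```

```text
[[310.15399852 146.89463358]
 [310.60349448 137.68089988]]
large_tile_center 0.63 [512. 388.] 174
bottle_a_center 0.54 [309. 340.] 164
bottle_a_center 0.15 [309. 312.] 3163
sloping_shelf 0.71 [495. 388.] 815
```

View pics/w15.png

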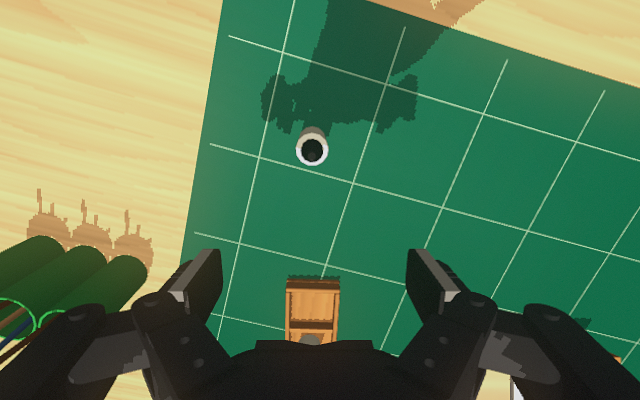

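Bottle B's shoulder ring is at (312,149) px, 2 px from its prediction. The bottle is at about (0.420, −0.354).

>>> play_rows(series=[{"fingers": -1, "dx": -17, "dy": -6, "dz": 0, "turn": 0}, {"fingers": -1, "dx": -17, "dy": -6, "dz": -10, "turn": 0}, {"fingers": -1, "dx": 0, "dy": 0, "dz": -30, "turn": 0}, {"fingers": -1, "dx": 0, "dy": 0, "dz": -25, "turn": 0}, {"fingers": -1, "dx": 0, "dy": 0, "dz": 0, "turn": 0}])

```text
clock: 40.53
position: [0.4219, -0.3531, 0.1196]
ee_rot: [0.014, 0.605, 0.796, 0.013]
contact_force: [-0.3, -0.1, -0.8]
width: 0.0854
```

```bash
python3 - <<'E'
from h import *
s=get_state();p=get_image('wrist')
for m in masks_of(p,'bottle_a_center'):
    c,r=m['xy'];print(m['p'],c,r,m['region'].sum(),ray(p,(c,r),.05,s))
    if m['p']>.3 and m['region'].sum()>300: print(fit([(p,m['region'],s)],M['bottle'],(.42,-.354,0),False))
E
python3 st.py
```

```text
40.63 [ 0.4239 -0.355   0.1231] yaw 1.841 z [ 0.043 -0.    -0.999] w 0.0852 F [0.4 0.2 0.4]
```

```bash
python3 - <<'E'
from h import *
s=get_state();p=get_image('wrist');a=p['pixels'].astype(int)
c0=proj(p,[.42,-.354,.062],s)[0];print(c0)
yy,xx=np.mgrid[:400,:640]
m=((a.min(2)>150)&(np.hypot(xx-c0[0],yy-c0[1])<60)).astype(np.uint8)
n,L,S,C=cv2.connectedComponentsWithStats(m);k=1+np.argmax(S[1:,4]);print(S[k])
(c,r)=cv2.minEnclosingCircle(np.argwhere(L==k)[:,::-1].astype(np.float32));print(c,r,ray(p,c,.062,s))
b=a[:,:,::-1][60:340,180:460].astype(np.uint8);cv2.imwrite('pics/w16.png',b)
E
```

```text
[317.92238313 210.90996954]
[300 191  41  36 504]
(320.3026428222656, 211.3372344970703) 20.760854721069336 [[ 0.41986369 -0.35241486  0.062     ]]
```

>>> play_rows(series=[{"fingers": -1, "dx": -5, "dy": 3, "dz": -22, "turn": 0}, {"fingers": -1, "dx": -2, "dy": 1, "dz": -22, "turn": 0}, {"fingers": -1, "dx": 0, "dy": 0, "dz": 0, "turn": 0}, {"fingers": -1, "dx": 0, "dy": 0, "dz": 0, "turn": 0}])

```text
clock: 41.02
position: [0.424, -0.3554, 0.0872]
ee_rot: [0.026, 0.605, 0.795, 0.01]
contact_force: [0.5, -0.8, 0.2]
width: 0.0857
```

```bash
python3 st.py
```

```text
41.02 [ 0.424  -0.3554  0.0872] yaw 1.84 z [ 0.054 -0.016 -0.998] w 0.0857 F [ 0.5 -0.8  0.2]
```

>>> play_rows(series=[{"fingers": -1, "dx": -8, "dy": 5, "dz": -22, "turn": 0}, {"fingers": -1, "dx": -5, "dy": 3, "dz": -22, "turn": 0}, {"fingers": -1, "dx": 0, "dy": 0, "dz": 0, "turn": 0}, {"fingers": -1, "dx": 0, "dy": 0, "dz": 0, "turn": 0}])

```text
clock: 41.35
position: [0.4182, -0.3515, 0.0511]
ee_rot: [0.034, 0.606, 0.795, 0.006]
contact_force: [0.7, -0.4, -0.6]
width: 0.0856
```

```bash
python3 st.py
```

```text
41.35 [ 0.4182 -0.3515  0.0511] yaw 1.837 z [ 0.062 -0.032 -0.998] w 0.0856 F [ 0.7 -0.4 -0.6]
```

>>> play_rows(series=[{"fingers": -1, "dx": -1, "dy": 0, "dz": -10, "turn": 0}, {"fingers": -1, "dx": 0, "dy": 0, "dz": 0, "turn": 0}, {"fingers": 1, "dx": 0, "dy": 0, "dz": 0, "turn": 0}, {"fingers": 1, "dx": 0, "dy": 0, "dz": 0, "turn": 0}, {"fingers": 1, "dx": 0, "dy": 0, "dz": 0, "turn": 0}, {"fingers": 1, "dx": 0, "dy": 0, "dz": 0, "turn": 0}, {"fingers": 1, "dx": 0, "dy": 0, "dz": 0, "turn": 0}, {"fingers": 1, "dx": 0, "dy": 0, "dz": 0, "turn": 0}, {"fingers": 1, "dx": 0, "dy": 0, "dz": 0, "turn": 0}], squeeze=30)

```text
clock: 42.1
position: [0.4221, -0.3558, 0.0476]
ee_rot: [0.041, 0.606, 0.794, 0.005]
contact_force: [0.1, 0.6, 0.3]
width: 0.0257
```

```bash
python3 st.py
```

```text
42.1 [ 0.4221 -0.3558  0.0476] yaw 1.836 z [ 0.07  -0.042 -0.997] w 0.0257 F [0.1 0.6 0.3]
```

>>> play_rows(series=[{"fingers": 1, "dx": 0, "dy": 0, "dz": 20, "turn": 0}, {"fingers": 1, "dx": 0, "dy": 0, "dz": 35, "turn": 0}, {"fingers": 1, "dx": 0, "dy": 0, "dz": 35, "turn": 0}, {"fingers": 1, "dx": 0, "dy": 0, "dz": 25, "turn": 0}, {"fingers": 1, "dx": 29, "dy": 9, "dz": 0, "turn": 0}, {"fingers": 1, "dx": 29, "dy": 9, "dz": 0, "turn": 0}, {"fingers": 1, "dx": 29, "dy": 9, "dz": 0, "turn": 0}, {"fingers": 1, "dx": 29, "dy": 9, "dz": 0, "turn": 0}, {"fingers": 1, "dx": 29, "dy": 9, "dz": 0, "turn": 0}, {"fingers": 1, "dx": 29, "dy": 9, "dz": 0, "turn": 0}, {"fingers": 1, "dx": 0, "dy": 0, "dz": 0, "turn": 0}, {"fingers": 1, "dx": 0, "dy": 0, "dz": 0, "turn": 0}])

```text
clock: 43.1
position: [0.6011, -0.2983, 0.167]
ee_rot: [0.04, 0.608, 0.793, 0.004]
contact_force: [-0.4, 0.4, -0.8]
width: 0.0253
```

```bash
python3 st.py
```

```text
43.1 [ 0.6011 -0.2983  0.167 ] yaw 1.833 z [ 0.069 -0.042 -0.997] w 0.0253 F [-0.4  0.4 -0.8]
```

>>> play_rows(series=[{"fingers": 1, "dx": 0, "dy": -2, "dz": -22, "turn": 0}, {"fingers": 1, "dx": 0, "dy": 0, "dz": -22, "turn": 0}, {"fingers": 1, "dx": 0, "dy": 0, "dz": -15, "turn": 0}, {"fingers": 1, "dx": 0, "dy": 0, "dz": 0, "turn": 0}])

```text
clock: 43.43
position: [0.5994, -0.301, 0.1068]
ee_rot: [0.041, 0.607, 0.793, 0.004]
contact_force: [-0.0, 0.2, 0.2]
width: 0.0262
```

```bash
python3 st.py
```

```text
43.43 [ 0.5994 -0.301   0.1068] yaw 1.833 z [ 0.07  -0.044 -0.997] w 0.0262 F [-0.   0.2  0.2]
```

>>> play_rows(series=[{"fingers": 1, "dx": 1, "dy": 0, "dz": -18, "turn": 0}, {"fingers": 1, "dx": 1, "dy": 0, "dz": -15, "turn": 0}, {"fingers": 1, "dx": 0, "dy": 0, "dz": 0, "turn": 0}])

```text
clock: 43.68
position: [0.5988, -0.3026, 0.0741]
ee_rot: [0.041, 0.608, 0.793, 0.003]
contact_force: [-0.9, -0.1, -0.3]
width: 0.0254
```

```bash
python3 st.py
```

```text
43.68 [ 0.5988 -0.3026  0.0741] yaw 1.831 z [ 0.069 -0.045 -0.997] w 0.0254 F [-0.9 -0.1 -0.3]
```

>>> play_rows(series=[{"fingers": 1, "dx": 2, "dy": 1, "dz": -12, "turn": 0}, {"fingers": 1, "dx": 0, "dy": 0, "dz": -8, "turn": 0}, {"fingers": 1, "dx": 0, "dy": 0, "dz": 0, "turn": 0}])

```text
clock: 43.93
position: [0.6005, -0.3031, 0.0554]
ee_rot: [0.042, 0.609, 0.792, 0.003]
contact_force: [-0.8, 0.1, 0.2]
width: 0.0257
```

```bash
python3 st.py
```

```text
43.93 [ 0.6005 -0.3031  0.0554] yaw 1.829 z [ 0.071 -0.046 -0.996] w 0.0257 F [-0.8  0.1  0.2]
```

Down the last 2–3 mm, release, and lift clear.

>>> play_rows(series=[{"fingers": 1, "dx": 0, "dy": 0, "dz": -3, "turn": 0}, {"fingers": 1, "dx": 0, "dy": 0, "dz": 0, "turn": 0}, {"fingers": 0, "dx": 0, "dy": 0, "dz": 0, "turn": 0}, {"fingers": -1, "dx": 0, "dy": 0, "dz": 0, "turn": 0}, {"fingers": -1, "dx": 0, "dy": 0, "dz": 0, "turn": 0}, {"fingers": -1, "dx": 0, "dy": 0, "dz": 0, "turn": 0}, {"fingers": -1, "dx": 0, "dy": 0, "dz": 15, "turn": 0}, {"fingers": -1, "dx": 0, "dy": 0, "dz": 35, "turn": 0}, {"fingers": -1, "dx": 0, "dy": 0, "dz": 35, "turn": 0}, {"fingers": -1, "dx": 0, "dy": 0, "dz": 35, "turn": 0}, {"fingers": -1, "dx": -30, "dy": 10, "dz": 10, "turn": 0}, {"fingers": -1, "dx": -35, "dy": 10, "dz": 0, "turn": 0}, {"fingers": -1, "dx": -35, "dy": 10, "dz": 0, "turn": 0}, {"fingers": -1, "dx": -35, "dy": 10, "dz": 0, "turn": 0}, {"fingers": -1, "dx": -35, "dy": 10, "dz": 0, "turn": 0}, {"fingers": -1, "dx": 0, "dy": 0, "dz": 0, "turn": 0}, {"fingers": -1, "dx": 0, "dy": 0, "dz": 0, "turn": 0}])

```text
clock: 45.35
position: [0.4264, -0.2513, 0.193]
ee_rot: [0.049, 0.608, 0.793, 0.003]
contact_force: [0.6, -0.4, 1.1]
width: 0.0855
```

```bash
python3 st.py; python3 - <<'E'
from h import *
for n in('scene','top'):
    p=get_image(n)
    if n=='scene': P=p
    b=[cyl(.0135,.007,.067),cyl(.006,.067,.097)]
    for q in((.654,-.289),(.600,-.302)):
        m=find(p,['bottle_a_center'],q,.05,None,.035)
        if m is not None: print(n,q,fit([(p,m,None)],b,(*q,0),False),m.sum())
    for l,q,parts in(('jar_center',(.604,.28,0),[cyl(.023,.007,.067)]),('tape_roll',(.76,.16,0),M['tape_roll']),('thinner',(.745,-.14,0),M['thinner'])):
        m=find(p,[l],q,.04)
        if m is not None: print(n,l,fit([(p,m,None)],parts,q,False))
a=P['pixels'][130:330,140:470,::-1];cv2.imwrite('pics/final.png',cv2.resize(a,(792,480),interpolation=cv2.INTER_CUBIC))
E
```

```text
45.35 [ 0.4264 -0.2513  0.193 ] yaw 1.831 z [ 0.082 -0.055 -0.995] w 0.0855 F [ 0.6 -0.4  1.1]
scene (0.654, -0.289) (array([ 0.65481006, -0.28963146]), np.float64(0.1039938334055981)) 407
scene jar_center (array([0.60455107, 0.28178484]), np.float64(0.13411261940673705))
scene thinner (array([ 0.75916722, -0.13879216]), np.float64(0.09898881538430976))
top (0.654, -0.289) (array([ 0.65462428, -0.28876094]), np.float64(0.2683473389355742)) 147
top jar_center (array([0.60397949, 0.27768896]), np.float64(0.16515924288790662))
top tape_roll (array([0.77894314, 0.1514469 ]), np.float64(0.641268458000484))
top thinner (array([ 0.75993988, -0.13774233]), np.float64(0.17299621603027177))
```

View pics/final.png

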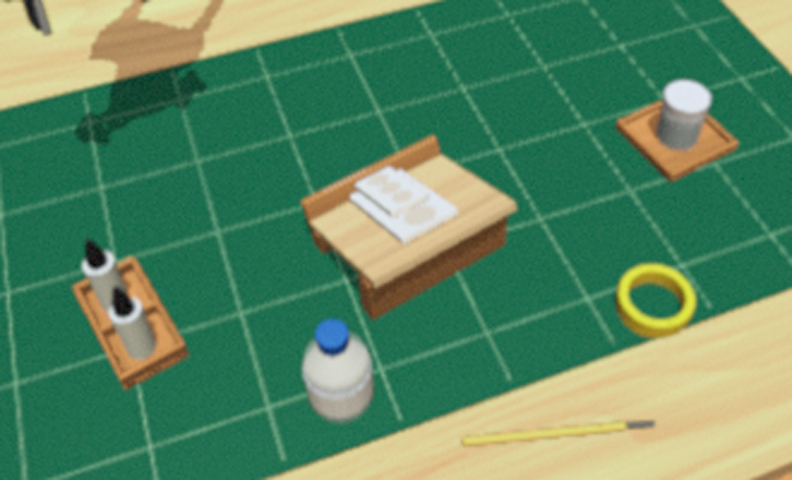

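The final view shows both bottles upright, one per bay ((103,275) and (133,325)), the jar in its tray (683,115), and the stacked tiles flat on the shelf against the backstop. The tape and thinner stand where they were. Handing in.

```bash
python3 -c "
from rig import *;print(sign_off())"
```

```text
the job is handed in; nothing more can be done
None
```

The mat is cleared and the job is handed in at about 46 s of the 112 s allowed. As far as my checks could see, everything is in place.

**Tiles**
- The large tile lies on the shelf at x 53.5 mm, y 0 and yaw 0.01, fitted right after I laid it. A refit once the small tile covered part of it gave x 52.5 mm but was poor (cost 0.71), so I relied on the first one.
- The small tile is on top of it at x about 36 mm, y 0. A pitch fit was best at flat in the wrist view. The scene view was coarser and gave nearly equal costs for flat and −0.1 rad.

**Jar and bottles**
- The jar stands about 4 mm or less from its tray's centre in both fixed cameras.
- Bottle A stands in the far bay, about 1 mm from the bay's centre and upright.
- The network did not report bottle B in its bay, so I confirmed it only from the last picture, where it looks upright beside A.

**Bystanders**
- The thinner fits cleanly in both views and agrees to 1 mm between them.
- The final tape roll fit was poor (cost 0.64). The picture shows the roll about where it started, and I never moved near it.

**Along the way**
- My first grasp of the small tile closed just above it, so I repeated it.
- I regripped bottle A because the first hold was off-centre.
- The tool tilted slightly with each descent, up to 0.1 rad. I turned the gripper half round twice to keep that in check.

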